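# Setting a dosing nozzle to height with a setting bar

### The arm

A 6-joint arm with a two-finger parallel gripper is mounted at the origin on a cart in front of the work surface, level with it; the furniture and walls round the work are solid. World frame = base frame: x ahead of the robot, y to its left, z up, the work surface at z = 0. Lengths are in mm, angles in rad, forces in N, time in s.
With the tool pointing down it reaches from about 250 to 775 mm from the base axis. Payload 8.9 kg.
Tool frame: the origin (TCP) lies at the very end of the fingers, on their centre line; the grasp point (between the pads) lies 19 mm behind it; x points along the fingers, y is the direction in which the jaws open and shut, and the axes are right-handed (so a half turn about x gives the same grasp; the last joint's range is limited). The gripper opens to 85 mm and grips with 20 to 120 N. Pads are 22 mm wide; open, the fingers measure 114 mm over their backs; the gripper's body (76 mm by 85 mm) begins 54 mm behind the grasp point. The pads swing forward as they close: fully open they stand 13 mm farther back than shut.
Start: joints at [-1.466, 0.291, -0.153, 1.127, 0, 1.431], TCP at [126.732, -509.473, 207.605] pointing down, gripper open.
Joint ranges: [-2.52, 2.52], [-0.91, 1.74], [-1.3, 1.37], [-1.96, 2.02], [-1.52, 1.47], [-3.14, 3.14]. Speed limits (rad/s): [2.22, 2.22, 2.79, 3.14, 3.14, 3.14].

### API

Orientations are given as a unit quaternion [x, y, z, w].
In Python, from station import manip gives the robot as it stands.
- The arm moves only by the tool move_arm, never from a script. Its argument "deltas" is a list of rows, each an object with "fingers": the opening, from -1 (shut) to 1 (fully open); "slide": the shift along the tool's x, y, z in mm, a list of three; "angular": the turn, a rotation vector about the tool's x, y, z in rad, a list of three. A call has 1 to 10 rows; each row is the pose to reach, as a shift and turn from the pose measured when the call began, along the tool's axes at that moment; what a row does not reach only later rows make up. A row lasts 1/8 s, in which the tool goes at most 62.5 mm and 10.7 degrees, less where a joint would pass 70% of its speed; a pose out of reach is approached as far as the arm can. A call with a gripper value outside its range is refused whole. The fingers move at their own pace and stop on an object; "force" is the grip in N (left out, the last holds). Time passes only in rows, so rows that repeat a pose let the fingers close. It gives the time, the measured TCP pose, the force and the opening at its end, in the units of the state.
- manip.read_state(): the state, without advancing time (a new reading comes with each control period).
- manip.grab_frame(name): name is "scene" or "top" or "wrist"; returns (picture, depth): 420x560x3 uint8, red, green, blue; 420x560 float32, mm along the optical axis (not along the pixel's ray), 0 where there is no reading.
- manip.camera_model(name): a dict with "fov_y" (degrees; the focal length in pixels is half the picture's height over the tangent of half this angle, whatever the lens; pixels are square), "cx", "cy" (the principal point, pixels), "k1" (the pictures are not rectified: a ray, as slopes to the right and down, at radius r is drawn at 1 + k1 r^2 times it, then the intrinsics apply), "extrinsics" (4x4, takes a point from world to camera coordinates). Camera axes: x right, y down, z forward; pixel columns grow to the right and rows downward; lengths in mm; the calibration is good to about 2 mm. A picture is of the moment at which its call begins: read the wrist's pose just before it. camera_model takes no time and is no camera call; for the wrist camera it gives the pose at the moment of the call.
- manip.sign_off(): hands the job in, once; it reports no verdict.
Trained networks look in the newest picture that a camera, given by its name, has taken for a name from the list of things; names that differ only in an ending like _2 or _b are one class to them, and where a whole thing is asked for, a point or a joint stands for the part that bears it (a point fixed in the world has none). Each returns a list of dicts, best first, with "conf" (0 to 1); they miss things now and then, are a little off and sometimes report something else, mostly with a low value. They report only what shows in the picture. A call takes as long as a camera call. They do not tell look-alikes from the thing itself.
- manip.outline_of(camera, thing): "pixels" (420x560 bool, what is visible of it).
- manip.tip_of(camera, thing): "at" ([x, y, z] in mm, in the coordinates of the camera as it stood for that picture, good to about 4 mm: a listed point, or the origin of a listed thing).
The state is a dict: "clock": time; "joint_positions": joint angles; "qd": joint speeds; "tau": joint torques, N m; "tcp_pos": TCP position; "tcp_rot": TCP orientation; "force": force on the tool from outside, world axes, zero at the start; "moment": the same for the moment, N m; "grip_width": finger opening in mm.
Only numpy, scipy, OpenCV 4.12 (cv2) and the standard library are available. Lean on these libraries where they do the work, as an engineer would, in place of code of your own. Each camera call takes 0.05 s, during which the arm holds its last target.

### The job

Set the height of the dosing nozzle with the setting bar that stands under it: spin the brass knurled collar until the nozzle comes down on the bar and just nips it, gently, so as not to crush the tip. Then draw the bar out without altering the setting and stand it on edge on the worktop, clear of the base plate, and leave the loose glassware where it is.

Things in the scene. Friction and masses are not known exactly. Their poses are not given: they have to be found in the camera images.
- dosing_stand: fixed dosing stand: white base plate 200 x 200 mm, its top 12 mm above the worktop, with an upright steel threaded rod 12 mm thick (top end 166 mm above the worktop) on which a grey crossarm with a nozzle travels. Origin: centre of the plate's underside, z up. In its frame the rod stands at x +45, y +55 mm, the nozzle at x +45, y -45 mm.
- crossarm: grey horizontal arm on the rod, 34 mm wide (x), 178 mm long (y), 18 mm thick; carries the collar and, 100 mm from the rod along -y, an upright nozzle 9 to 11 mm thick with a black tip, 30.5 to 33.5 mm below the arm (differs each time). Origin: on the rod's axis at the arm's underside, 82 to 97 mm above the worktop. It moves only up and down, driven by the collar.
- nozzle_tip (a point): centre of the flat lower end, 9 mm across, of the nozzle's black tip; starts 6 to 15 mm above the top of the setting bar. The reading is not exact enough to set the height by: the touch must be felt. The contact gives about 1 mm per 45 N; more than 25 N crushes the tip.
- collar_grip (a point): middle of the brass knurled collar, on its upright axis, at the height to grip: a round ring 38 mm across and 20 mm high that rides on the crossarm. The bare threaded rod stands up through it, 12 to 30 mm above its top face. Below it is a neck 24 mm across; the arm's top parts lie 26 mm below this point.
- collar (a joint): angle of the collar, rad, growing clockwise seen from above; clockwise moves collar, arm and nozzle down by 20 mm a full turn (3.2 mm per rad), anticlockwise up. It can turn over one full turn from any start, takes a steady 0.10 N m to turn and stays where it is left; when the nozzle bears on the bar each newton there adds 0.0032 N m.
- setting_bar: loose aluminium bar, 130 mm long (x), 18 mm thick (y), 40 mm high (z), 0.16 to 0.28 kg, on edge on the base plate. Origin: centre of its underside. The nozzle is over its +x end, 35 to 55 mm from the middle; grip the free -x end across the thickness, 30 to 55 mm from the middle. Clear worktop to put it on: 0.40 to 0.53 m ahead of the robot, 0.13 to 0.27 m to its right.
- amber_flask_a: bystander: small conical flask with amber contents, 52 mm across, 85 mm high, loose on the worktop left of the white stirrer; origin at the centre of its underside. To be left alone.
- amber_flask_b: bystander: second such flask, 52 mm across, 85 mm high, behind the first; origin at the centre of its underside. To be left alone.
- reagent_bottle: bystander: clear bottle with a blue cap, 86 mm across, 181 mm high, loose behind the dosing stand; origin at the centre of its underside. To be left alone.
Things that resemble listed ones, but are neither listed nor needed, are in the scene too. What is meant by the setting_bar is not pink, and is the larger of those in its own colour.

How it is judged (in metres and radians):
On the way:
1. the nozzle has come down on the setting bar and nips it (at least 1 N), with the fingers off the bar (contact force between crossarm and setting_bar above 1 N and contact force between the fingers and setting_bar below 0.3 N), for 0.3 s.
At the end, for the whole second after the job is handed in: the bar stands on edge on the worktop (its underside within 3 mm of the worktop's height, within 0.05 rad of upright), at rest and let go, and the nozzle tip stands 39.0 to 40.6 mm above the base plate's top, as the bar set it (z of nozzle_tip in the frame of dosing_stand between 0.051 and 0.0526 m and height (world z) of setting_bar between -0.003 and 0.003 m and angle between setting_bar's own z axis and vertical below 0.05 rad and linear speed of setting_bar below 0.01 m/s); the robot touches nothing.
It fails at once if the nozzle bears on the bar with more than 25 N (contact force between crossarm and setting_bar above 25 N).
It fails at once if the amber flask a is shifted by more than 20 mm (distance of amber_flask_a from where it was at the start of the episode above 0.02 m).
It fails at once if the amber flask b is shifted by more than 20 mm (distance of amber_flask_b from where it was at the start of the episode above 0.02 m).
It fails at once if the reagent bottle is shifted by more than 20 mm (distance of reagent_bottle from where it was at the start of the episode above 0.02 m).
It also fails if it takes over 67 s, if anything falls off the work surface, if the arm or the gripper's body presses on something with over 40 N, if the wrist force passes 120 N, or if a joint passes its speed limit or range.

## Working session

There is one attempt and no reset: what is moved stays moved. The work goes in short steps, Python scripts to look and compute and a tool call to move; the robot and the scene stay as the last step left them, time stands still between calls to the robot, and variables do not carry over. Pictures are saved under pics/ and viewed, and the job is handed in when it is done.

Besides the shell and the picture viewer there is one more tool, called after "Request:" by a JSON object that holds its "method" and its "body", one argument or row to a line. move_arm: Moves the arm, as the interface text tells. Its arguments: {"type":"object","properties":{"deltas":{"type":"array"},"force":{"type":"number"}},"required":["deltas"]}

```bash
ls; mkdir -p pics
cat > h.py <<'E'
import numpy as np, cv2
from station import manip
from scipy.spatial.transform import Rotation as R
def grab(n,fn=None):
    m=manip.camera_model(n); im,d=manip.grab_frame(n)
    if fn: cv2.imwrite('pics/'+fn,im[:,:,::-1])
    return m,im,d
def K(m):
    f=210/np.tan(np.radians(m['fov_y'])/2); return f
def px2w(m,u,v,z):
    f=K(m); x=np.array([(u-m['cx'])/f,(v-m['cy'])/f]); s=x.copy()
    for _ in range(20): s=x/(1+m['k1']*(s@s))
    p=np.array([s[0]*z,s[1]*z,z,1]); return (np.linalg.inv(m['extrinsics'])@p)[:3]
def ray(m,u,v):
    a=px2w(m,u,v,0.);b=px2w(m,u,v,1000.); return a,(b-a)/1000
def at_h(m,u,v,h):
    a,d=ray(m,u,v); return a+d*(h-a[2])/d[2]
def w2px(m,p):
    c=m['extrinsics']@np.r_[p,1]; s=c[:2]/c[2]; f=K(m); s=s*(1+m['k1']*(s@s)); return s*f+[m['cx'],m['cy']]
def c2w(m,p): return (np.linalg.inv(m['extrinsics'])@np.r_[p,1])[:3]
def cloud(m,d):
    v,u=np.mgrid[0:420,0:560]; f=K(m); x=np.stack([(u-m['cx'])/f,(v-m['cy'])/f],-1); s=x.copy()
    for _ in range(20): s=x/(1+m['k1']*(s**2).sum(-1,keepdims=True))
    P=np.concatenate([s*d[...,None],d[...,None],np.ones_like(d)[...,None]],-1)
    return (P@np.linalg.inv(m['extrinsics']).T)[...,:3]
E
python3 - <<'E'
from h import *
for n in('scene','top'):
    m,im,d=grab(n,n+'0.png'); print(n,np.round(np.linalg.inv(m['extrinsics'])[:3,3]))
    for t in('dosing_stand','nozzle_tip','collar_grip','crossarm','setting_bar','amber_flask_a','reagent_bottle'):
        print(t,[(np.round(c2w(m,np.array(r['at'])),0).tolist(),np.round(w2px(m,c2w(m,np.array(r['at'])))).tolist(),round(r['conf'],2)) for r in manip.tip_of(n,t)[:4]])
s=manip.read_state();print(s)
E
```

```text
pics
scene [-33. 728. 705.]
dosing_stand [([562.0, 59.0, 2.0], [267.0, 266.0], 0.66)]
nozzle_tip [([606.0, 13.0, 64.0], [265.0, 234.0], 0.49), ([697.0, -336.0, -1.0], [311.0, 197.0], 0.29)]
collar_grip [([608.0, 108.0, 134.0], [239.0, 227.0], 0.61)]
crossarm [([604.0, 114.0, 95.0], [239.0, 242.0], 0.83)]
setting_bar [([639.0, 295.0, 2.0], [179.0, 302.0], 0.83), ([551.0, 13.0, 10.0], [281.0, 257.0], 0.8), ([458.0, 266.0, -5.0], [242.0, 332.0], 0.78)]
amber_flask_a [([698.0, -333.0, -2.0], [310.0, 197.0], 0.83), ([627.0, -325.0, -2.0], [326.0, 204.0], 0.65)]
reagent_bottle [([801.0, 72.0, -2.0], [203.0, 238.0], 0.92)]
top [ 418.  -31. 1115.]
dosing_stand [([563.0, 60.0, -1.0], [259.0, 241.0], 0.77), ([605.0, 114.0, 92.0], [236.0, 220.0], 0.5)]
nozzle_tip []
collar_grip [([605.0, 113.0, 138.0], [233.0, 216.0], 0.71)]
crossarm [([610.0, 114.0, 90.0], [236.0, 218.0], 0.63)]
setting_bar [([458.0, 261.0, -1.0], [185.0, 279.0], 0.79), ([634.0, 290.0, -5.0], [179.0, 216.0], 0.78), ([556.0, 14.0, 9.0], [276.0, 244.0], 0.69), ([800.0, 74.0, -1.0], [256.0, 159.0], 0.51)]
amber_flask_a [([630.0, 
[... 151 characters left out ...]
, 114.0, 90.0], [236.0, 220.0], 0.48)]
{'clock': 0.8, 'joint_positions': array([-1.46630170e+00,  2.90665722e-01, -1.53409415e-01,  1.12670156e+00,
        2.00590469e-05,  1.43149732e+00]), 'qd': array([ 0.00035634, -0.00104071, -0.00016819, -0.00133634, -0.00145027,
        0.00170074]), 'tau': array([-2.62390611e-03, -5.36985970e+01,  3.31627607e+01,  1.90560451e-03,
       -5.39024804e-04, -1.46478379e-05]), 'tcp_pos': array([ 126.73824442, -509.46917915,  207.61940762]), 'tcp_rot': array([ 0.70186686,  0.08597371, -0.70185292,  0.08598783]), 'force': array([-0.75223676, -0.40782418, -0.26925975]), 'moment': array([-0.03570259, -0.00390227, -0.06646258]), 'grip_width': 85.48824687691737}
```

View pics/scene0.png

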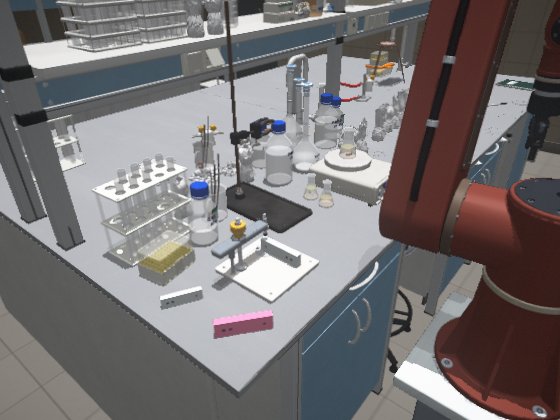

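View pics/top0.png

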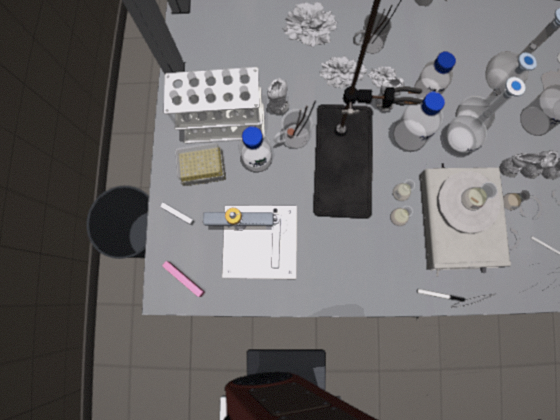

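Run:
```python
import cv2,numpy as np
a=cv2.imread('pics/scene0.png')[190:350,150:340];b=cv2.imread('pics/top0.png')[150:310,150:340]
cv2.imwrite('pics/crop0.png',np.hstack([cv2.resize(x,None,fx=2.1,fy=2.1,interpolation=2) for x in(a,b)]))
```

```text
(no output)
```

View pics/crop0.png

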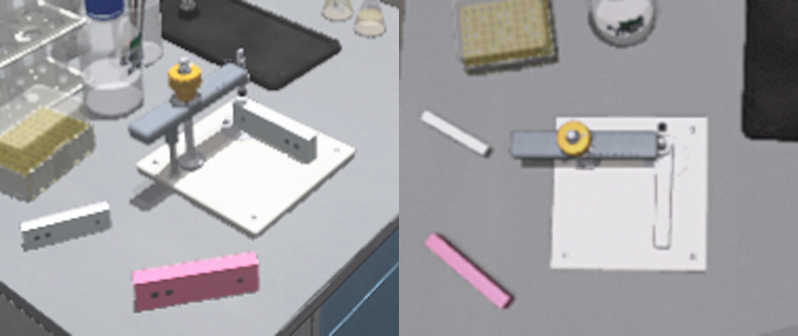

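Candidates for the bar are the pink one at scene (242,322), a small aluminium one at (181,296), and a large aluminium one on the plate at (281,252). The last is the `setting_bar`: it isn't pink, it's the larger of the two aluminium bars, and it stands under the nozzle. The crop confirms this. Next I'll measure the collar and plan the approach.

```bash
cat >> h.py <<'E'
def pose():
    s=manip.read_state(); return np.array(s['tcp_pos']),R.from_quat(s['tcp_rot']),s
def slide(target):
    p,r,s=pose(); return np.round(r.inv().apply(np.array(target)-p),1)
E
python3 - <<'E'
from h import *
p,r,s=pose(); print(np.round(r.as_matrix(),3)); print('yaw jaw',np.arctan2(*r.as_matrix()[[1,0],1]))
print(slide([606,112,270]))
for n in('scene','top'):
    m,im,d=grab(n); P=cloud(m,d)
    hsv=cv2.cvtColor(im,cv2.COLOR_RGB2HSV)
    mk=(hsv[...,0]>12)&(hsv[...,0]<30)&(hsv[...,1]>150)&(abs(P[...,0]-606)<40)&(abs(P[...,1]-112)<40)
    Q=P[mk]; print(n,len(Q),Q.min(0).round(),Q.max(0).round(),np.median(Q,0).round(1))
    o=manip.outline_of(n,'setting_bar')
    for e in o[:4]:
        q=P[e['pixels']&(d>0)]; print(round(e['conf'],2),q.min(0).round(),q.max(0).round())
    for e in manip.outline_of(n,'crossarm')[:1]:
        q=P[e['pixels']&(d>0)]; print('arm',np.percentile(q,[2,50,98],axis=0).round())
print(manip.read_state()['clock'])
E
```

```text
[[ 0.     0.241 -0.97 ]
 [-0.    -0.97  -0.241]
 [-1.     0.    -0.   ]]
yaw jaw -1.3270026864039974
[ -62.4 -487.4 -615.1]
scene 55 [586. 101. 145.] [618. 133. 152.] [595.9 123.3 149.6]
0.88 [603. 232.  -3.] [671. 336.  33.]
0.74 [485. -38.  12.] [615.  27.  55.]
arm [[586.  15.  70.]
 [596. 123. 111.]
 [618. 194. 151.]]
top 15 [590.  96. 146.] [622. 130. 152.] [604.7 117.3 148.6]
0.79 [413. 203.  -3.] [507. 314.  44.]
0.7 [608. 244.  -5.] [667. 331.  36.]
0.61 [489.   3.   9.] [609.  27.  86.]
arm [[590.  12.  14.]
 [604. 100. 110.]
 [627. 194. 151.]]
1.1
```

Request:
{"method": "move_arm", "body": {
  "deltas": [
    {"fingers": 1, "slide": [-62, -20, -20], "angular": [0, 0, 0]},
    {"fingers": 1, "slide": [-62, -68, -86], "angular": [0, 0, 0]},
    {"fingers": 1, "slide": [-62, -107, -134], "angular": [0, 0, 0]},
    {"fingers": 1, "slide": [-62, -146, -183], "angular": [0, 0, 0]},
    {"fingers": 1, "slide": [-62, -185, -232], "angular": [0, 0, 0]},
    {"fingers": 1, "slide": [-62, -224, -281], "angular": [0, 0, 0]},
    {"fingers": 1, "slide": [-62, -263, -330], "angular": [0, 0, 0]},
    {"fingers": 1, "slide": [-62, -302, -379], "angular": [0, 0, 0]},
    {"fingers": 1, "slide": [-62, -341, -428], "angular": [0, 0, 0]},
    {"fingers": 1, "slide": [-62, -380, -478], "angular": [0, 0, 0]}
  ]
}}

```text
clock: 2.35
tcp_pos: [486.1, -41.2, 269.8]
tcp_rot: [0.702, 0.086, -0.702, 0.086]
force: [-0.2, -1.3, -0.4]
grip_width: 85.3
```

Run:
```python
from h import *
p,r,s=pose(); print(p.round(1),s['clock'],np.round(s['joint_positions'],3)); print(np.round(r.as_matrix(),2)); print(slide([605,114,250]))
```

```text
[486.1 -41.2 269.8] 2.35 [-0.234  0.191 -0.121  1.258 -0.     2.663]
[[ 0.    0.24 -0.97]
 [-0.   -0.97 -0.24]
 [-1.    0.   -0.  ]]
[  19.9 -121.9 -152.8]
```

Request:
{"method": "move_arm", "body": {
  "deltas": [
    {"fingers": 1, "slide": [7, -40, -50], "angular": [-0.18, 0, 0]},
    {"fingers": 1, "slide": [14, -80, -100], "angular": [-0.36, 0, 0]},
    {"fingers": 1, "slide": [20, -122, -153], "angular": [-0.54, 0, 0]},
    {"fingers": 1, "slide": [20, -122, -153], "angular": [-0.72, 0, 0]},
    {"fingers": 1, "slide": [20, -122, -153], "angular": [-0.9, 0, 0]},
    {"fingers": 1, "slide": [20, -122, -153], "angular": [-1.08, 0, 0]},
    {"fingers": 1, "slide": [20, -122, -153], "angular": [-1.26, 0, 0]},
    {"fingers": 1, "slide": [20, -122, -153], "angular": [-1.44, 0, 0]},
    {"fingers": 1, "slide": [20, -122, -153], "angular": [-1.62, 0, 0]},
    {"fingers": 1, "slide": [20, -122, -153], "angular": [-1.8, 0, 0]}
  ]
}}

```text
clock: 3.6
tcp_pos: [605.1, 114.1, 249.8]
tcp_rot: [0.367, 0.604, -0.367, 0.605]
force: [0.1, -0.0, -0.0]
grip_width: 85.3
```

Request:
{"method": "move_arm", "body": {
  "deltas": [
    {"fingers": 1, "slide": [0, 0, 0], "angular": [-0.18, 0, 0]},
    {"fingers": 1, "slide": [0, 0, 0], "angular": [-0.36, 0, 0]},
    {"fingers": 1, "slide": [0, 0, 0], "angular": [-0.54, 0, 0]},
    {"fingers": 1, "slide": [0, 0, 0], "angular": [-0.72, 0, 0]},
    {"fingers": 1, "slide": [0, 0, 0], "angular": [-0.9, 0, 0]},
    {"fingers": 1, "slide": [0, 0, 0], "angular": [-1.08, 0, 0]},
    {"fingers": 1, "slide": [0, 0, 0], "angular": [-1.26, 0, 0]},
    {"fingers": 1, "slide": [0, 0, 0], "angular": [-1.44, 0, 0]},
    {"fingers": 1, "slide": [0, 0, 0], "angular": [-1.62, 0, 0]},
    {"fingers": 1, "slide": [0, 0, 0], "angular": [-1.8, 0, 0]}
  ]
}}

```text
clock: 4.85
tcp_pos: [605.1, 114.2, 249.7]
tcp_rot: [-0.247, 0.662, 0.247, 0.663]
force: [-0.5, -0.7, -0.4]
grip_width: 85.6
```

Run:
```python
from h import *
p,r,s=pose(); print(p.round(1),s['clock'],np.round(s['joint_positions'],3)); print(np.round(r.as_matrix(),2))
m,im,d=grab('wrist','w1.png')
print(np.linalg.inv(m['extrinsics']).round(2))
for t in('collar_grip','nozzle_tip','setting_bar'):
    print(t,[(np.round(c2w(m,np.array(r['at'])),1).tolist(),np.round(w2px(m,c2w(m,np.array(r['at'])))).tolist(),round(r['conf'],2)) for r in manip.tip_of('wrist',t)[:3]])
```

```text
[605.1 114.2 249.7] 4.85 [ 0.068  0.453  0.198  1.315 -0.    -0.646]
[[ 0.   -0.66  0.76]
 [-0.    0.76  0.66]
 [-1.   -0.    0.  ]]
[[-6.6000e-01  7.3000e-01  2.0000e-01  5.5521e+02]
 [ 7.6000e-01  6.3000e-01  1.7000e-01  6.9850e+01]
 [-0.0000e+00  2.6000e-01 -9.6000e-01  4.1567e+02]
 [ 0.0000e+00  0.0000e+00  0.0000e+00  1.0000e+00]]
collar_grip [([610.2, 111.6, 134.0], [279.0, 204.0], 0.73)]
nozzle_tip []
setting_bar [([551.1, 16.2, 11.3], [251.0, 85.0], 0.68), ([460.5, 258.3, 0.6], [450.0, 165.0], 0.66), ([637.3, 287.7, 1.4], [367.0, 279.0], 0.62)]
```

View pics/w1.png

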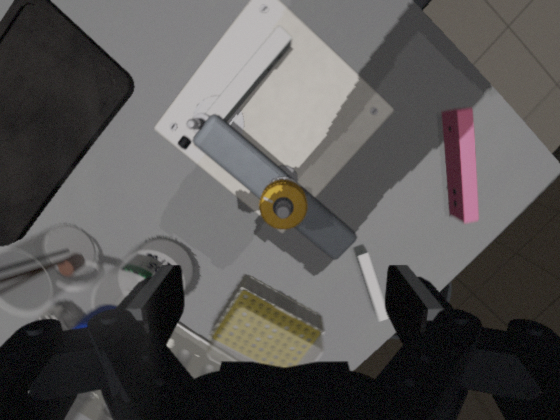

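Run:
```python
from h import *
m,im,d=grab('wrist'); P=cloud(m,d)
hsv=cv2.cvtColor(im,cv2.COLOR_RGB2HSV)
mk=(hsv[...,0]>10)&(hsv[...,0]<32)&(hsv[...,1]>120)
w=np.zeros_like(mk);w[170:240,245:320]=1;mk&=w
Q=P[mk&(d>0)];print(mk.sum(),np.percentile(Q,[1,50,99],axis=0).round(1))
zt=np.percentile(Q[:,2],60);T=Q[abs(Q[:,2]-zt)<4];(c,rad)=cv2.minEnclosingCircle(T[:,:2].astype(np.float32));print('top',zt,c,rad,len(T))
vv,uu=np.where(mk)
pts=np.array([at_h(m,u,v,zt)[:2] for u,v in zip(uu,vv)],np.float32)
print('enc',cv2.minEnclosingCircle(pts),pts.min(0),pts.max(0))
# arm top
for e in manip.outline_of('wrist','crossarm')[:1]:
    q=P[e['pixels']&~mk&(d>0)]; q=q[(q[:,2]>95)&(q[:,2]<125)];print('arm',cv2.minAreaRect(q[:,:2].astype(np.float32)),np.median(q[:,2]))
for e in manip.outline_of('wrist','setting_bar')[:3]:
    q=P[e['pixels']&(d>0)];
    q=q[(q[:,2]>44)&(q[:,2]<60)]
    if len(q)>50: print('bar',e['conf'],cv2.minAreaRect(q[:,:2].astype(np.float32)),np.median(q[:,2]),len(q))
# plate
q=P[(abs(P[...,2]-12)<4)&(d>0)&(im.min(-1)>150)]; print('plate',cv2.minAreaRect(q[:,:2].astype(np.float32)),np.median(q[:,2]))
big=cv2.resize(im[10:260,150:410,::-1],None,fx=2.3,fy=2.3,interpolation=2);cv2.imwrite('pics/w1b.png',big)
```

```text
1452 [[587.7  94.2 136.8]
 [603.8 111.6 149.1]
 [625.4 131.1 150.8]]
top 149.2936407339447 (606.9141845703125, 113.04852294921875) 19.89616584777832 1378
enc ((605.7620849609375, 112.18502807617188), 20.232595443725586) [586.01825  92.59753] [625.70856 131.75192]
arm ((607.0402221679688, 100.80357360839844), (42.874942779541016, 187.0179901123047), 3.0509581565856934) 110.03201449854052
bar 0.86 ((544.9877319335938, 13.43803596496582), (18.903528213500977, 112.36817169189453), 88.2010269165039) 51.61255330953753 2047
plate ((561.659912109375, 38.22646713256836), (198.3983612060547, 159.60498046875), 0.04474860429763794) 11.715835071952654
```

View pics/w1b.png

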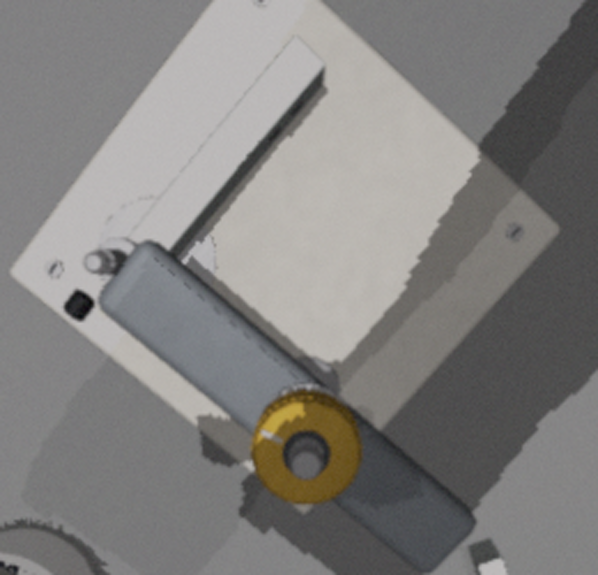

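Request:
{"method": "move_arm", "body": {
  "deltas": [
    {"fingers": 1, "slide": [0, -2, 0], "angular": [-0.18, 0, 0]},
    {"fingers": 1, "slide": [0, -2, 0], "angular": [-0.36, 0, 0]},
    {"fingers": 1, "slide": [0, -2, 0], "angular": [-0.54, 0, 0]},
    {"fingers": 1, "slide": [10, -2, 0], "angular": [-0.72, 0, 0]},
    {"fingers": 1, "slide": [30, -2, 0], "angular": [-0.9, 0, 0]},
    {"fingers": 1, "slide": [55, -2, 0], "angular": [-1.08, 0, 0]},
    {"fingers": 1, "slide": [80, -2, 0], "angular": [-1.26, 0, 0]},
    {"fingers": 1, "slide": [105, -2, 0], "angular": [-1.44, 0, 0]},
    {"fingers": 1, "slide": [125, -2, 0], "angular": [-1.62, 0, 0]},
    {"fingers": 1, "slide": [131, -2, 0], "angular": [-1.8, 0, 0]}
  ]
}}

```text
clock: 6.45
tcp_pos: [605.6, 112.5, 117.3]
tcp_rot: [-0.672, 0.22, 0.673, 0.219]
force: [0.4, 0.5, -0.4]
grip_width: 85.3
```

Request:
{"method": "move_arm", "body": {
  "deltas": [
    {"fingers": 0.3, "slide": [0, 0, 0], "angular": [0, 0, 0]},
    {"fingers": 0, "slide": [0, 0, 0], "angular": [0, 0, 0]},
    {"fingers": 0, "slide": [0, 0, 0], "angular": [0, 0, 0]},
    {"fingers": 0, "slide": [0, 0, 0], "angular": [0, 0, 0]}
  ],
  "force": 20
}}

```text
clock: 6.95
tcp_pos: [605.8, 112.5, 117.6]
tcp_rot: [-0.672, 0.22, 0.672, 0.22]
force: [0.4, -0.3, -0.5]
grip_width: 42.8
```

Run:
```python
from h import *
p,r,s=pose(); print(p.round(1),s['clock'],np.round(s['joint_positions'],3)); print(np.round(r.as_matrix(),2),s['force'],s['moment'],s['grip_width'])
m,im,d=grab('wrist','w2.png')
```

```text
[605.8 112.5 117.6] 6.95 [ 0.065  0.522 -0.04   1.009 -0.    -2.443]
[[-0.   -0.59 -0.81]
 [-0.   -0.81  0.59]
 [-1.    0.    0.  ]] [ 0.41942853 -0.34430399 -0.49229454] [ 0.02037639 -0.0138528   0.00649704] 42.76984246637956
```

View pics/w2.png

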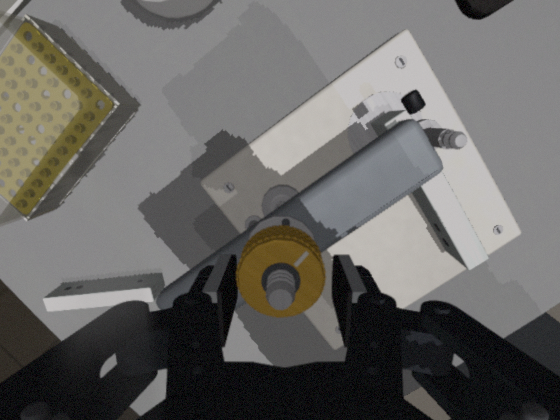

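The wrist picture shows the collar centred at (280,268), between the pads at columns 235 and 335. Closing now.

Request:
{"method": "move_arm", "body": {
  "deltas": [
    {"fingers": -0.15, "slide": [0, 0, 0], "angular": [0, 0, 0]},
    {"fingers": -0.3, "slide": [0, 0, 0], "angular": [0, 0, 0]},
    {"fingers": -0.3, "slide": [0, 0, 0], "angular": [0, 0, 0]}
  ],
  "force": 25
}}

```text
clock: 7.38
tcp_pos: [606.8, 113.8, 118.2]
tcp_rot: [0.672, -0.219, -0.672, -0.221]
force: [1.9, 5.0, 1.0]
grip_width: 36.0
```

```bash
cat >> h.py <<'E'
def st(tag=''):
    p,r,s=pose(); M=r.as_matrix(); print(tag,s['clock'],'p',p.round(2),'q6',round(s['joint_positions'][5],4),'F',np.round(s['force'],2),'Ftool',np.round(r.inv().apply(s['force']),2),'M',np.round(s['moment'],4),'w',round(s['grip_width'],1))
E
python3 -c "from h import *;st()"
```

```text
7.375 p [606.77 113.78 118.2 ] q6 -2.4429 F [1.92 5.04 1.02] Ftool [-1.01 -5.2   1.43] M [ 1.1752 -0.4896  0.0596] w 36.0
```

Request:
{"method": "move_arm", "body": {
  "deltas": [
    {"fingers": -0.3, "slide": [0, 0, 0], "angular": [0, 0, 0]},
    {"fingers": -0.3, "slide": [0.2, -0.3, 0], "angular": [0.07, 0, 0]},
    {"fingers": -0.3, "slide": [0.6, -0.3, 0], "angular": [0.2, 0, 0]},
    {"fingers": -0.3, "slide": [0.6, -0.3, 0], "angular": [0.2, 0, 0]}
  ]
}}

```text
clock: 7.88
tcp_pos: [606.8, 113.9, 117.6]
tcp_rot: [0.647, -0.285, -0.647, -0.286]
force: [-0.1, 0.2, -0.4]
grip_width: 36.4
```

```bash
python3 -c "
from h import *
st();grab('wrist','w3.png');st();grab('wrist');st()"
```

```text
7.875 p [606.85 113.91 117.61] q6 -2.2429 F [-0.13  0.23 -0.37] Ftool [ 0.37 -0.06  0.25] M [ 0.0836  0.0771 -0.1154] w 36.4
 7.925 p [606.82 113.91 117.56] q6 -2.2449 F [0.67 0.24 0.41] Ftool [-0.41 -0.66 -0.27] M [ 0.0024  0.0528 -0.1087] w 36.4
 7.975 p [606.81 113.91 117.57] q6 -2.2451 F [0.64 0.1  0.67] Ftool [-0.67 -0.54 -0.36] M [ 0.0958  0.0611 -0.1157] w 36.3
```

View pics/w3.png

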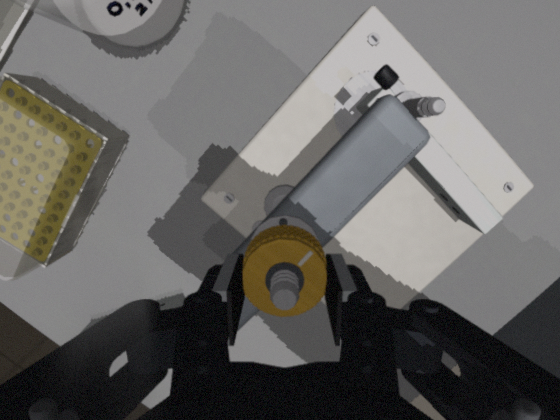

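Request:
{"method": "move_arm", "body": {
  "deltas": [
    {"fingers": -0.3, "slide": [0.5, 0, 0], "angular": [0.15, 0, 0]},
    {"fingers": -0.3, "slide": [1.0, 0, 0], "angular": [0.3, 0, 0]},
    {"fingers": -0.3, "slide": [1.5, 0, 0], "angular": [0.46, 0, 0]},
    {"fingers": -0.3, "slide": [2.0, 0, 0], "angular": [0.62, 0, 0]},
    {"fingers": -0.3, "slide": [2.5, 0, 0], "angular": [0.78, 0, 0]},
    {"fingers": -0.3, "slide": [3.0, 0, 0], "angular": [0.94, 0, 0]},
    {"fingers": -0.3, "slide": [3.5, 0, 0], "angular": [1.1, 0, 0]},
    {"fingers": -0.3, "slide": [3.8, 0, 0], "angular": [1.2, 0, 0]},
    {"fingers": -0.3, "slide": [3.8, 0, 0], "angular": [1.2, 0, 0]}
  ]
}}

```text
clock: 9.1
tcp_pos: [606.7, 113.9, 113.8]
tcp_rot: [-0.373, 0.6, 0.374, 0.601]
force: [-1.0, 0.3, -0.3]
grip_width: 36.6
```

Run:
```python
from h import *
st()
for n in('wrist','scene'):
    m,im,d=grab(n,n+'4.png')
    print(n,[(np.round(c2w(m,np.array(r['at'])),1).tolist(),np.round(w2px(m,c2w(m,np.array(r['at'])))).tolist(),round(r['conf'],2)) for r in manip.tip_of(n,'nozzle_tip')[:3]])
st()
a=cv2.imread('pics/scene4.png')[200:290,200:320];cv2.imwrite('pics/s4c.png',cv2.resize(a,None,fx=6,fy=6,interpolation=2))
```

```text
9.1 p [606.71 113.89 113.77] q6 -1.0474 F [-1.05  0.33 -0.3 ] Ftool [ 0.3   1.08 -0.17] M [ 0.0732  0.124  -0.139 ] w 36.6
wrist []
scene [([605.1, 12.5, 58.5], [265.0, 236.0], 0.37)]
 9.3 p [606.71 113.89 113.74] q6 -1.0473 F [-0.26  0.2   0.89] Ftool [-0.89  0.33  0.07] M [ 0.0577  0.1429 -0.0465] w 36.5
```

View pics/wrist4.png

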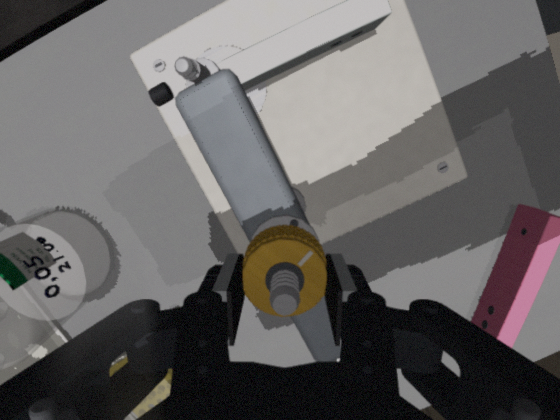

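View pics/s4c.png

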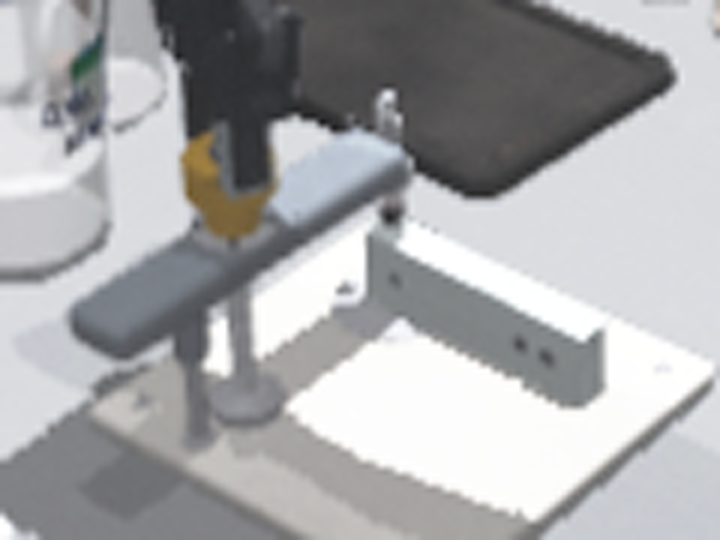

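```bash
cat >> h.py <<'E'
def mz(n=6):
    a=[]
    for i in range(n):
        manip.grab_frame('wrist'); s=manip.read_state(); a.append([s['moment'][2],*s['force'],s['joint_positions'][5]])
    a=np.array(a); print(s['clock'],'Mz',a[:,0].round(3),'mean',a[:,0].mean().round(4),'F',a[:,1:4].mean(0).round(2),'q6',a[:,4].mean().round(4),'p',s['tcp_pos'].round(2),'w',round(s['grip_width'],1))
E
python3 -c "
from h import *
mz(8)"
```

```text
9.7 Mz [-0.065  0.015  0.011  0.027 -0.04   0.003  0.029  0.042] mean 0.0029 F [-0.94  0.39  0.45] q6 -1.0459 p [606.71 113.87 113.76] w 36.2
```

Request:
{"method": "move_arm", "body": {
  "deltas": [
    {"fingers": -0.3, "slide": [0.1, 0, 0], "angular": [0.05, 0, 0]},
    {"fingers": -0.3, "slide": [0.3, 0, 0], "angular": [0.1, 0, 0]}
  ]
}}

```text
clock: 9.95
tcp_pos: [606.7, 113.9, 113.4]
tcp_rot: [-0.342, 0.618, 0.343, 0.619]
force: [-0.2, 0.8, 1.0]
grip_width: 36.3
```

```bash
cat >> h.py <<'E'
def tq(n=4):
    for i in range(n):
        s=manip.read_state(); print(s['clock'],'Mz %.3f tau6 %.4f q6 %.4f qd6 %.4f Fz %.1f z %.2f'%(s['moment'][2],s['tau'][5],s['joint_positions'][5],s['qd'][5],s['force'][2],s['tcp_pos'][2]))
        if i<n-1: manip.grab_frame('wrist')
E
python3 -c "
from h import *
tq(6)"
```

```text
9.95 Mz 0.077 tau6 -0.5906 q6 -0.9440 qd6 0.3962 Fz 1.0 z 113.45
10.0 Mz -0.002 tau6 -0.4119 q6 -0.9417 qd6 -0.0770 Fz 0.7 z 113.45
10.05 Mz -0.046 tau6 0.4786 q6 -0.9449 qd6 -0.0432 Fz -0.0 z 113.46
10.1 Mz -0.135 tau6 0.1346 q6 -0.9462 qd6 -0.0120 Fz 0.6 z 113.47
10.15 Mz -0.108 tau6 -0.0364 q6 -0.9465 qd6 -0.0001 Fz 0.0 z 113.46
10.2 Mz -0.056 tau6 -0.0887 q6 -0.9464 qd6 0.0029 Fz -0.0 z 113.45
```

Request:
{"method": "move_arm", "body": {
  "deltas": [
    {"fingers": -0.3, "slide": [0, 0, 0], "angular": [0.01, 0, 0]},
    {"fingers": -0.3, "slide": [0.1, 0, 0], "angular": [0.02, 0, 0]},
    {"fingers": -0.3, "slide": [0.1, 0, 0], "angular": [0.03, 0, 0]},
    {"fingers": -0.3, "slide": [0.1, 0, 0], "angular": [0.04, 0, 0]},
    {"fingers": -0.3, "slide": [0.2, 0, 0], "angular": [0.05, 0, 0]}
  ]
}}

```text
clock: 10.82
tcp_pos: [606.7, 113.9, 113.3]
tcp_rot: [-0.327, 0.626, 0.328, 0.627]
force: [-1.8, -0.6, 2.0]
grip_width: 36.3
```

```bash
python3 -c "
from h import *
tq(6)"
```

```text
10.825 Mz 0.043 tau6 -0.0524 q6 -0.8957 qd6 0.0789 Fz 2.0 z 113.28
10.875 Mz 0.080 tau6 -0.0402 q6 -0.8953 qd6 -0.0164 Fz 0.2 z 113.28
10.925 Mz 0.059 tau6 0.1271 q6 -0.8960 qd6 -0.0096 Fz 0.4 z 113.32
10.975 Mz -0.004 tau6 0.0601 q6 -0.8963 qd6 -0.0049 Fz 2.2 z 113.29
11.025 Mz -0.022 tau6 0.0242 q6 -0.8964 qd6 -0.0012 Fz 1.5 z 113.29
11.075 Mz -0.009 tau6 0.0107 q6 -0.8964 qd6 0.0021 Fz 1.5 z 113.29
```

Run:
```python
from h import *
m,im,d=grab('scene'); 
for z in(52,54,56,58,60): print(z,w2px(m,[606.8,14,z]).round(2), [w2px(m,[606.8+a,14+b,z]).round(1).tolist() for a,b in((-4.5,0),(0,4.5))])
for x,y in((544.5-65+65,0),): pass
a=im[205:275,225:315,::-1];cv2.imwrite('pics/s5.png',cv2.resize(a,None,fx=8,fy=8,interpolation=cv2.INTER_CUBIC))
P=cloud(m,d)
# bar corners on scene: use top points
q=P[(abs(P[...,2]-51.5)<5)&(d>0)&(P[...,0]>470)&(P[...,0]<630)&(abs(P[...,1]-13)<16)]
print(len(q),cv2.minAreaRect(q[:,:2].astype(np.float32)))
```

```text
52 [264.41 237.68] [[265.6, 238.3], [263.3, 238.4]]
54 [264.39 237.08] [[265.6, 237.7], [263.3, 237.8]]
56 [264.37 236.48] [[265.6, 237.0], [263.3, 237.2]]
58 [264.35 235.87] [[265.6, 236.4], [263.3, 236.6]]
60 [264.33 235.27] [[265.6, 235.8], [263.3, 236.0]]
246 ((550.8417358398438, 14.25903034210205), (22.273014068603516, 130.23565673828125), 88.02713012695312)
```

View pics/s5.png

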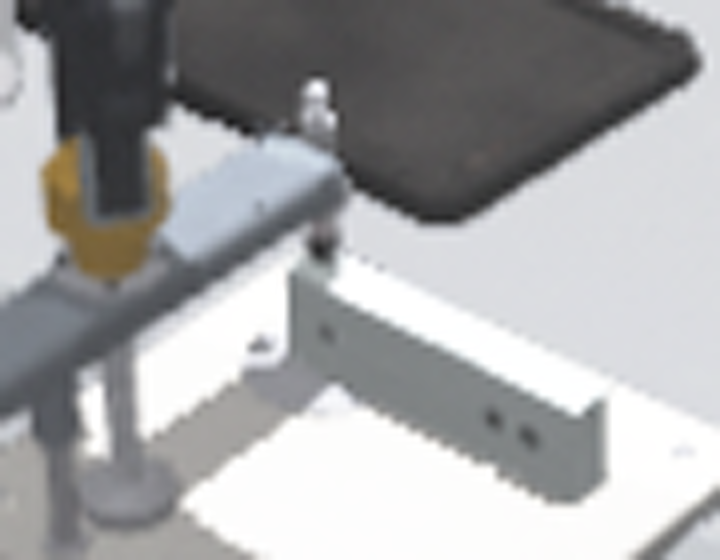

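Request:
{"method": "move_arm", "body": {
  "deltas": [
    {"fingers": -0.3, "slide": [0.1, 0, 0], "angular": [0.04, 0, 0]},
    {"fingers": -0.3, "slide": [0.3, 0, 0], "angular": [0.1, 0, 0]},
    {"fingers": -0.3, "slide": [0.5, 0, 0], "angular": [0.16, 0, 0]},
    {"fingers": -0.3, "slide": [0.7, 0, 0], "angular": [0.22, 0, 0]},
    {"fingers": -0.3, "slide": [0.8, 0, 0], "angular": [0.25, 0, 0]},
    {"fingers": -0.3, "slide": [0.9, 0, 0], "angular": [0.27, 0, 0]},
    {"fingers": -0.3, "slide": [0.9, 0, 0], "angular": [0.29, 0, 0]}
  ]
}}

```text
clock: 12.0
tcp_pos: [606.7, 113.9, 112.4]
tcp_rot: [-0.233, 0.667, 0.234, 0.668]
force: [-2.0, 0.6, 1.1]
grip_width: 36.1
```

```bash
python3 -c "
from h import *
tq(3)"
```

```text
12.0 Mz 0.105 tau6 -0.1881 q6 -0.6058 qd6 0.1625 Fz 1.1 z 112.39
12.05 Mz 0.035 tau6 -0.1424 q6 -0.6047 qd6 -0.0321 Fz 1.1 z 112.35
12.1 Mz 0.009 tau6 0.2233 q6 -0.6060 qd6 -0.0148 Fz 2.1 z 112.38
```

Request:
{"method": "move_arm", "body": {
  "deltas": [
    {"fingers": -0.3, "slide": [0.1, 0, 0], "angular": [0.02, 0, 0]},
    {"fingers": -0.3, "slide": [0.1, 0, 0], "angular": [0.04, 0, 0]},
    {"fingers": -0.3, "slide": [0.2, 0, 0], "angular": [0.06, 0, 0]},
    {"fingers": -0.3, "slide": [0.2, 0, 0], "angular": [0.08, 0, 0]}
  ]
}}

```text
clock: 12.6
tcp_pos: [606.7, 113.9, 112.1]
tcp_rot: [-0.205, 0.676, 0.206, 0.677]
force: [-0.5, 0.4, 0.4]
grip_width: 36.5
```

```bash
python3 -c "
from h import *
tq(3)"
```

```text
12.6 Mz 0.068 tau6 -0.1807 q6 -0.5247 qd6 0.1591 Fz 0.4 z 112.14
12.65 Mz 0.045 tau6 -0.1429 q6 -0.5238 qd6 -0.0331 Fz 0.8 z 112.10
12.7 Mz -0.024 tau6 0.2146 q6 -0.5252 qd6 -0.0190 Fz 0.4 z 112.11
```

Request:
{"method": "move_arm", "body": {
  "deltas": [
    {"fingers": -0.3, "slide": [0.1, 0, 0], "angular": [0.02, 0, 0]},
    {"fingers": -0.3, "slide": [0.1, 0, 0], "angular": [0.04, 0, 0]},
    {"fingers": -0.3, "slide": [0.2, 0, 0], "angular": [0.06, 0, 0]},
    {"fingers": -0.3, "slide": [0.2, 0, 0], "angular": [0.08, 0, 0]}
  ]
}}

```text
clock: 13.2
tcp_pos: [606.7, 113.9, 111.9]
tcp_rot: [-0.178, 0.684, 0.179, 0.685]
force: [-0.6, -0.1, 0.3]
grip_width: 36.1
```

```bash
python3 -c "
from h import *
tq(3)"
```

```text
13.2 Mz 0.042 tau6 -0.1791 q6 -0.4438 qd6 0.1594 Fz 0.3 z 111.89
13.25 Mz 0.020 tau6 -0.1424 q6 -0.4429 qd6 -0.0321 Fz -0.3 z 111.87
13.3 Mz -0.041 tau6 0.2147 q6 -0.4443 qd6 -0.0199 Fz 1.0 z 111.88
```

`tau6` repeats to about 1 mN·m for identical calls, so it makes a clean contact signal. I'll keep repeating identical small calls.

Request:
{"method": "move_arm", "body": {
  "deltas": [
    {"fingers": -0.3, "slide": [0.1, 0, 0], "angular": [0.02, 0, 0]},
    {"fingers": -0.3, "slide": [0.1, 0, 0], "angular": [0.04, 0, 0]},
    {"fingers": -0.3, "slide": [0.2, 0, 0], "angular": [0.06, 0, 0]},
    {"fingers": -0.3, "slide": [0.2, 0, 0], "angular": [0.08, 0, 0]}
  ]
}}

```text
clock: 13.8
tcp_pos: [606.7, 113.9, 111.6]
tcp_rot: [-0.15, 0.691, 0.151, 0.691]
force: [-0.5, 0.5, 0.9]
grip_width: 36.3
```

```bash
python3 -c "
from h import *
tq(3)"
```

```text
13.8 Mz 0.134 tau6 -0.1781 q6 -0.3629 qd6 0.1585 Fz 0.9 z 111.60
13.85 Mz 0.042 tau6 -0.1420 q6 -0.3621 qd6 -0.0340 Fz -0.3 z 111.62
13.9 Mz -0.013 tau6 0.2150 q6 -0.3635 qd6 -0.0202 Fz -0.2 z 111.63
```

Request:
{"method": "move_arm", "body": {
  "deltas": [
    {"fingers": -0.3, "slide": [0.1, 0, 0], "angular": [0.02, 0, 0]},
    {"fingers": -0.3, "slide": [0.1, 0, 0], "angular": [0.04, 0, 0]},
    {"fingers": -0.3, "slide": [0.2, 0, 0], "angular": [0.06, 0, 0]},
    {"fingers": -0.3, "slide": [0.2, 0, 0], "angular": [0.08, 0, 0]}
  ]
}}

```text
clock: 14.4
tcp_pos: [606.7, 113.9, 111.4]
tcp_rot: [-0.122, 0.696, 0.123, 0.697]
force: [-1.0, 1.0, -0.9]
grip_width: 36.3
```

```bash
python3 -c "
from h import *
tq(3)"
```

```text
14.4 Mz 0.057 tau6 -0.1771 q6 -0.2821 qd6 0.1613 Fz -0.9 z 111.38
14.45 Mz 0.040 tau6 -0.1416 q6 -0.2812 qd6 -0.0340 Fz -1.0 z 111.35
14.5 Mz 0.047 tau6 0.2153 q6 -0.2826 qd6 -0.0190 Fz -1.1 z 111.35
```

Request:
{"method": "move_arm", "body": {
  "deltas": [
    {"fingers": -0.3, "slide": [0.1, 0, 0], "angular": [0.02, 0, 0]},
    {"fingers": -0.3, "slide": [0.1, 0, 0], "angular": [0.04, 0, 0]},
    {"fingers": -0.3, "slide": [0.2, 0, 0], "angular": [0.06, 0, 0]},
    {"fingers": -0.3, "slide": [0.2, 0, 0], "angular": [0.08, 0, 0]}
  ]
}}

```text
clock: 15.0
tcp_pos: [606.7, 113.9, 111.1]
tcp_rot: [-0.094, 0.701, 0.095, 0.701]
force: [-0.4, 1.2, -1.1]
grip_width: 36.2
```

```bash
python3 -c "
from h import *
tq(3)"
```

```text
15.0 Mz 0.071 tau6 -0.1762 q6 -0.2012 qd6 0.1591 Fz -1.1 z 111.13
15.05 Mz -0.012 tau6 -0.1413 q6 -0.2003 qd6 -0.0321 Fz -0.9 z 111.09
15.1 Mz -0.046 tau6 0.2156 q6 -0.2018 qd6 -0.0186 Fz 0.3 z 111.08
```

Request:
{"method": "move_arm", "body": {
  "deltas": [
    {"fingers": -0.3, "slide": [0.1, 0, 0], "angular": [0.02, 0, 0]},
    {"fingers": -0.3, "slide": [0.1, 0, 0], "angular": [0.04, 0, 0]},
    {"fingers": -0.3, "slide": [0.2, 0, 0], "angular": [0.06, 0, 0]},
    {"fingers": -0.3, "slide": [0.2, 0, 0], "angular": [0.08, 0, 0]}
  ]
}}

```text
clock: 15.6
tcp_pos: [606.6, 113.9, 110.9]
tcp_rot: [-0.065, 0.704, 0.067, 0.704]
force: [-0.2, 1.4, -0.8]
grip_width: 36.1
```

Run:
```python
from h import *
tq(3)
m,im,d=grab('scene'); a=im[205:275,225:315,::-1];cv2.imwrite('pics/s6.png',cv2.resize(a,None,fx=8,fy=8,interpolation=cv2.INTER_CUBIC))
m,im,d=grab('wrist','w6.png');P=cloud(m,d)
for e in manip.outline_of('wrist','crossarm')[:1]:
    q=P[e['pixels']&(d>0)]; q=q[(q[:,1]<85)&(q[:,1]>10)&(q[:,2]>80)]; print('armtop',np.percentile(q[:,2],[20,50,80]).round(1),len(q))
q=P[(abs(P[...,0]-540)<40)&(abs(P[...,1]-13.5)<5)&(d>0)];print('bartop',np.median(q[:,2]),len(q))
```

```text
15.6 Mz 0.076 tau6 -0.1753 q6 -0.1204 qd6 0.1577 Fz -0.8 z 110.87
15.65 Mz 0.046 tau6 -0.1408 q6 -0.1195 qd6 -0.0311 Fz -0.4 z 110.85
15.7 Mz -0.006 tau6 0.2160 q6 -0.1209 qd6 -0.0177 Fz -1.2 z 110.88
armtop [101.6 102.7 103.5] 8445
bartop 51.714990103909884 2017
```

View pics/s6.png

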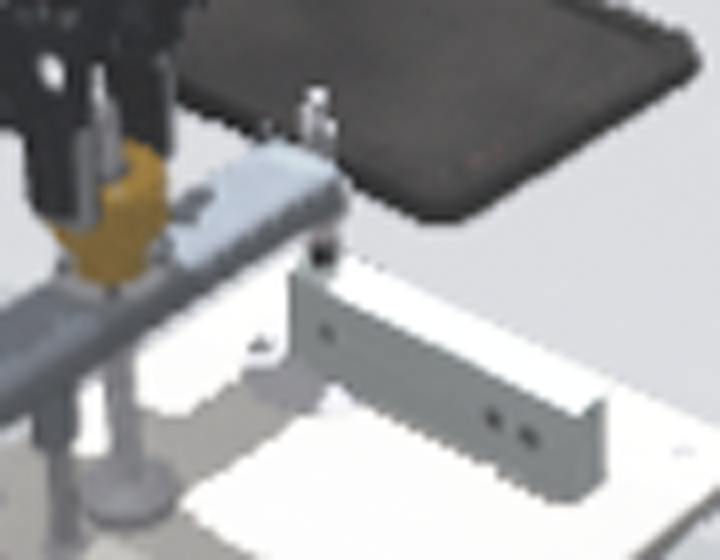

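View pics/w6.png

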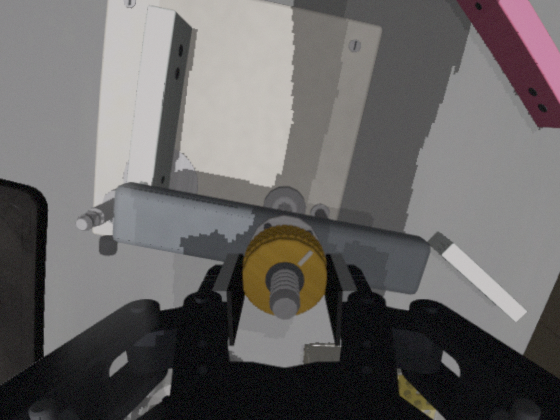

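Request:
{"method": "move_arm", "body": {
  "deltas": [
    {"fingers": -0.3, "slide": [0, 0, 0], "angular": [0.01, 0, 0]},
    {"fingers": -0.3, "slide": [0.1, 0, 0], "angular": [0.02, 0, 0]},
    {"fingers": -0.3, "slide": [0.1, 0, 0], "angular": [0.03, 0, 0]},
    {"fingers": -0.3, "slide": [0.1, 0, 0], "angular": [0.04, 0, 0]}
  ]
}}

```text
clock: 16.35
tcp_pos: [606.6, 113.9, 110.8]
tcp_rot: [-0.051, 0.705, 0.053, 0.705]
force: [-1.1, 0.8, -0.7]
grip_width: 36.5
```

```bash
python3 -c "
from h import *
tq(3)"
```

```text
16.35 Mz 0.111 tau6 -0.0436 q6 -0.0811 qd6 0.0800 Fz -0.7 z 110.75
16.4 Mz 0.058 tau6 -0.0341 q6 -0.0807 qd6 -0.0172 Fz -1.1 z 110.75
16.45 Mz 0.063 tau6 0.1297 q6 -0.0814 qd6 -0.0104 Fz -0.8 z 110.73
```

Request:
{"method": "move_arm", "body": {
  "deltas": [
    {"fingers": -0.3, "slide": [0, 0, 0], "angular": [0.01, 0, 0]},
    {"fingers": -0.3, "slide": [0.1, 0, 0], "angular": [0.02, 0, 0]},
    {"fingers": -0.3, "slide": [0.1, 0, 0], "angular": [0.03, 0, 0]},
    {"fingers": -0.3, "slide": [0.1, 0, 0], "angular": [0.04, 0, 0]}
  ]
}}

```text
clock: 16.95
tcp_pos: [606.7, 113.9, 110.6]
tcp_rot: [-0.037, 0.706, 0.038, 0.706]
force: [-0.8, 0.1, -1.7]
grip_width: 36.3
```

```bash
python3 -c "
from h import *
tq(3)"
```

```text
16.95 Mz 0.087 tau6 -0.0429 q6 -0.0407 qd6 0.0810 Fz -1.7 z 110.63
17.0 Mz 0.036 tau6 -0.0336 q6 -0.0403 qd6 -0.0152 Fz -0.5 z 110.61
17.05 Mz 0.004 tau6 0.1303 q6 -0.0409 qd6 -0.0098 Fz -1.6 z 110.59
```

Request:
{"method": "move_arm", "body": {
  "deltas": [
    {"fingers": -0.3, "slide": [0, 0, 0], "angular": [0.01, 0, 0]},
    {"fingers": -0.3, "slide": [0.1, 0, 0], "angular": [0.02, 0, 0]},
    {"fingers": -0.3, "slide": [0.1, 0, 0], "angular": [0.03, 0, 0]},
    {"fingers": -0.3, "slide": [0.1, 0, 0], "angular": [0.04, 0, 0]}
  ]
}}

```text
clock: 17.55
tcp_pos: [606.6, 113.9, 110.5]
tcp_rot: [-0.023, 0.707, 0.024, 0.707]
force: [-1.5, 0.1, -1.0]
grip_width: 36.3
```

```bash
python3 -c "
from h import *
tq(3)"
```

```text
17.55 Mz 0.114 tau6 -0.0425 q6 -0.0003 qd6 0.0787 Fz -1.0 z 110.47
17.6 Mz 0.066 tau6 -0.0331 q6 0.0002 qd6 -0.0186 Fz -1.8 z 110.48
17.65 Mz 0.023 tau6 0.1306 q6 -0.0005 qd6 -0.0092 Fz -2.2 z 110.49
```

Request:
{"method": "move_arm", "body": {
  "deltas": [
    {"fingers": -0.3, "slide": [0, 0, 0], "angular": [0.01, 0, 0]},
    {"fingers": -0.3, "slide": [0.1, 0, 0], "angular": [0.02, 0, 0]},
    {"fingers": -0.3, "slide": [0.1, 0, 0], "angular": [0.03, 0, 0]},
    {"fingers": -0.3, "slide": [0.1, 0, 0], "angular": [0.04, 0, 0]}
  ]
}}

```text
clock: 18.15
tcp_pos: [606.7, 114.0, 110.4]
tcp_rot: [-0.009, 0.707, 0.01, 0.707]
force: [-0.7, 1.2, -1.9]
grip_width: 36.3
```

```bash
python3 -c "
from h import *
tq(3)"
```

```text
18.15 Mz 0.099 tau6 -0.0420 q6 0.0402 qd6 0.0799 Fz -1.9 z 110.38
18.2 Mz 0.014 tau6 -0.0327 q6 0.0406 qd6 -0.0163 Fz -1.3 z 110.36
18.25 Mz 0.021 tau6 0.1311 q6 0.0399 qd6 -0.0072 Fz -2.5 z 110.38
```

Request:
{"method": "move_arm", "body": {
  "deltas": [
    {"fingers": -0.3, "slide": [0, 0, 0], "angular": [0.01, 0, 0]},
    {"fingers": -0.3, "slide": [0.1, 0, 0], "angular": [0.02, 0, 0]},
    {"fingers": -0.3, "slide": [0.2, 0, 0], "angular": [0.03, 0, 0]},
    {"fingers": -0.3, "slide": [0.2, 0, 0], "angular": [0.04, 0, 0]}
  ]
}}

```text
clock: 18.75
tcp_pos: [606.6, 114.0, 110.2]
tcp_rot: [0.006, 0.707, -0.004, 0.707]
force: [-2.1, 1.4, -0.8]
grip_width: 36.3
```

```bash
python3 -c "
from h import *
tq(3)"
```

```text
18.75 Mz 0.092 tau6 -0.0450 q6 0.0807 qd6 0.0793 Fz -0.8 z 110.21
18.8 Mz 0.022 tau6 -0.0344 q6 0.0810 qd6 -0.0169 Fz 0.4 z 110.21
18.85 Mz 0.023 tau6 0.1328 q6 0.0804 qd6 -0.0098 Fz -1.0 z 110.19
```

Request:
{"method": "move_arm", "body": {
  "deltas": [
    {"fingers": -0.3, "slide": [0, 0, 0], "angular": [0.01, 0, 0]},
    {"fingers": -0.3, "slide": [0.1, 0, 0], "angular": [0.02, 0, 0]},
    {"fingers": -0.3, "slide": [0.1, 0, 0], "angular": [0.03, 0, 0]},
    {"fingers": -0.3, "slide": [0.1, 0, 0], "angular": [0.04, 0, 0]}
  ]
}}

```text
clock: 19.35
tcp_pos: [606.6, 114.0, 110.1]
tcp_rot: [0.02, 0.707, -0.019, 0.707]
force: [-0.3, 0.4, -0.8]
grip_width: 36.3
```

```bash
python3 -c "
from h import *
tq(3)"
```

```text
19.35 Mz 0.128 tau6 -0.0445 q6 0.1210 qd6 0.0801 Fz -0.8 z 110.09
19.4 Mz 0.002 tau6 -0.0349 q6 0.1215 qd6 -0.0169 Fz -0.3 z 110.07
19.45 Mz 0.042 tau6 0.1302 q6 0.1208 qd6 -0.0088 Fz -2.0 z 110.07
```

Request:
{"method": "move_arm", "body": {
  "deltas": [
    {"fingers": -0.3, "slide": [0, 0, 0], "angular": [0.01, 0, 0]},
    {"fingers": -0.3, "slide": [0.1, 0, 0], "angular": [0.02, 0, 0]},
    {"fingers": -0.3, "slide": [0.1, 0, 0], "angular": [0.03, 0, 0]},
    {"fingers": -0.3, "slide": [0.1, 0, 0], "angular": [0.04, 0, 0]}
  ]
}}

```text
clock: 19.95
tcp_pos: [606.6, 113.9, 109.9]
tcp_rot: [0.034, 0.706, -0.033, 0.706]
force: [-0.9, 1.0, -0.8]
grip_width: 36.1
```

```bash
python3 -c "
from h import *
tq(3)"
```

```text
19.95 Mz 0.110 tau6 -0.0440 q6 0.1615 qd6 0.0799 Fz -0.8 z 109.93
20.0 Mz 0.085 tau6 -0.0348 q6 0.1619 qd6 -0.0155 Fz -0.5 z 109.96
20.05 Mz 0.035 tau6 0.1289 q6 0.1613 qd6 -0.0100 Fz -0.8 z 109.97
```

Request:
{"method": "move_arm", "body": {
  "deltas": [
    {"fingers": -0.3, "slide": [0, 0, 0], "angular": [0.01, 0, 0]},
    {"fingers": -0.3, "slide": [0.1, 0, 0], "angular": [0.02, 0, 0]},
    {"fingers": -0.3, "slide": [0.1, 0, 0], "angular": [0.03, 0, 0]},
    {"fingers": -0.3, "slide": [0.1, 0, 0], "angular": [0.04, 0, 0]}
  ]
}}

```text
clock: 20.55
tcp_pos: [606.7, 114.0, 109.9]
tcp_rot: [0.049, 0.705, -0.047, 0.706]
force: [0.2, 1.8, -1.5]
grip_width: 36.7
```

```bash
python3 -c "
from h import *
tq(3)"
```

```text
20.55 Mz 0.078 tau6 -0.0436 q6 0.2019 qd6 0.0793 Fz -1.5 z 109.87
20.6 Mz 0.095 tau6 -0.0344 q6 0.2024 qd6 -0.0151 Fz -1.6 z 109.83
20.65 Mz -0.020 tau6 0.1293 q6 0.2017 qd6 -0.0088 Fz -1.0 z 109.83
```

Request:
{"method": "move_arm", "body": {
  "deltas": [
    {"fingers": -0.3, "slide": [0, 0, 0], "angular": [0.01, 0, 0]},
    {"fingers": -0.3, "slide": [0.1, 0, 0], "angular": [0.02, 0, 0]},
    {"fingers": -0.3, "slide": [0.1, 0, 0], "angular": [0.03, 0, 0]},
    {"fingers": -0.3, "slide": [0.1, 0, 0], "angular": [0.04, 0, 0]}
  ]
}}

```text
clock: 21.15
tcp_pos: [606.6, 114.0, 109.7]
tcp_rot: [0.063, 0.704, -0.062, 0.704]
force: [-0.8, 1.0, -1.4]
grip_width: 36.4
```

```bash
python3 -c "
from h import *
tq(3)"
```

```text
21.15 Mz 0.072 tau6 -0.0431 q6 0.2424 qd6 0.0813 Fz -1.4 z 109.71
21.2 Mz 0.040 tau6 -0.0339 q6 0.2429 qd6 -0.0149 Fz -2.3 z 109.69
21.25 Mz -0.001 tau6 0.1299 q6 0.2421 qd6 -0.0108 Fz -1.2 z 109.70
```

Request:
{"method": "move_arm", "body": {
  "deltas": [
    {"fingers": -0.3, "slide": [0.1, 0, 0], "angular": [0.02, 0, 0]},
    {"fingers": -0.3, "slide": [0.1, 0, 0], "angular": [0.04, 0, 0]},
    {"fingers": -0.3, "slide": [0.2, 0, 0], "angular": [0.06, 0, 0]},
    {"fingers": -0.3, "slide": [0.3, 0, 0], "angular": [0.08, 0, 0]}
  ]
}}

```text
clock: 21.75
tcp_pos: [606.6, 114.0, 109.4]
tcp_rot: [0.091, 0.701, -0.09, 0.701]
force: [-0.7, 1.6, -0.1]
grip_width: 36.6
```

```bash
python3 -c "
from h import *
tq(3)"
```

```text
21.75 Mz 0.114 tau6 -0.1771 q6 0.3235 qd6 0.1591 Fz -0.1 z 109.43
21.8 Mz 0.090 tau6 -0.1420 q6 0.3244 qd6 -0.0315 Fz 0.0 z 109.44
21.85 Mz -0.009 tau6 0.2156 q6 0.3230 qd6 -0.0201 Fz -0.9 z 109.43
```

Request:
{"method": "move_arm", "body": {
  "deltas": [
    {"fingers": -0.3, "slide": [0, 0, 0], "angular": [0.01, 0, 0]},
    {"fingers": -0.3, "slide": [0.1, 0, 0], "angular": [0.02, 0, 0]},
    {"fingers": -0.3, "slide": [0.1, 0, 0], "angular": [0.03, 0, 0]},
    {"fingers": -0.3, "slide": [0.1, 0, 0], "angular": [0.04, 0, 0]}
  ]
}}

```text
clock: 22.35
tcp_pos: [606.7, 114.0, 109.3]
tcp_rot: [0.105, 0.699, -0.104, 0.699]
force: [0.8, 0.8, -0.8]
grip_width: 36.4
```

Run:
```python
from h import *
tq(3)
m,im,d=grab('scene'); a=im[205:275,225:315,::-1];cv2.imwrite('pics/s7.png',cv2.resize(a,None,fx=8,fy=8,interpolation=cv2.INTER_CUBIC))
```

```text
22.35 Mz 0.072 tau6 -0.0446 q6 0.3637 qd6 0.0790 Fz -0.8 z 109.33
22.4 Mz 0.046 tau6 -0.0348 q6 0.3641 qd6 -0.0163 Fz -0.9 z 109.31
22.45 Mz 0.011 tau6 0.1301 q6 0.3634 qd6 -0.0095 Fz -0.6 z 109.31
```

View pics/s7.png

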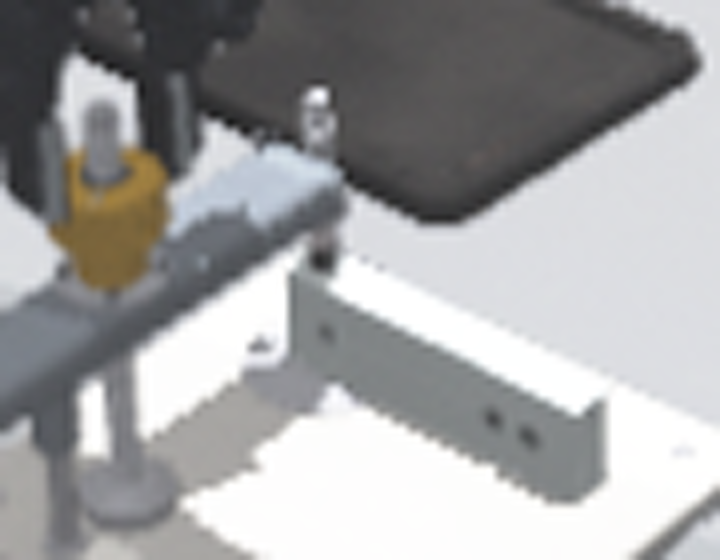

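Request:
{"method": "move_arm", "body": {
  "deltas": [
    {"fingers": -0.3, "slide": [0, 0, 0], "angular": [0.01, 0, 0]},
    {"fingers": -0.3, "slide": [0.1, 0, 0], "angular": [0.02, 0, 0]},
    {"fingers": -0.3, "slide": [0.1, 0, 0], "angular": [0.03, 0, 0]},
    {"fingers": -0.3, "slide": [0.1, 0, 0], "angular": [0.04, 0, 0]}
  ]
}}

```text
clock: 23.0
tcp_pos: [606.6, 114.0, 109.2]
tcp_rot: [0.119, 0.697, -0.118, 0.697]
force: [-0.5, 2.4, -1.2]
grip_width: 36.4
```

```bash
python3 -c "
from h import *
tq(2)"
```

```text
23.0 Mz 0.091 tau6 -0.0436 q6 0.4039 qd6 0.0795 Fz -1.2 z 109.17
23.05 Mz 0.064 tau6 -0.0343 q6 0.4043 qd6 -0.0167 Fz 0.0 z 109.19
```

Request:
{"method": "move_arm", "body": {
  "deltas": [
    {"fingers": -0.3, "slide": [0, 0, 0], "angular": [0.01, 0, 0]},
    {"fingers": -0.3, "slide": [0.1, 0, 0], "angular": [0.02, 0, 0]},
    {"fingers": -0.3, "slide": [0.1, 0, 0], "angular": [0.03, 0, 0]},
    {"fingers": -0.3, "slide": [0.1, 0, 0], "angular": [0.04, 0, 0]}
  ]
}}

```text
clock: 23.55
tcp_pos: [606.6, 114.0, 109.1]
tcp_rot: [0.134, 0.695, -0.132, 0.694]
force: [0.1, 1.2, -0.4]
grip_width: 36.1
```

```bash
python3 -c "
from h import *
tq(2)"
```

```text
23.55 Mz 0.104 tau6 -0.0433 q6 0.4449 qd6 0.0809 Fz -0.4 z 109.06
23.6 Mz 0.017 tau6 -0.0337 q6 0.4454 qd6 -0.0173 Fz -1.0 z 109.05
```

Request:
{"method": "move_arm", "body": {
  "deltas": [
    {"fingers": -0.3, "slide": [0, 0, 0], "angular": [0.01, 0, 0]},
    {"fingers": -0.3, "slide": [0.1, 0, 0], "angular": [0.02, 0, 0]},
    {"fingers": -0.3, "slide": [0.1, 0, 0], "angular": [0.03, 0, 0]},
    {"fingers": -0.3, "slide": [0.1, 0, 0], "angular": [0.04, 0, 0]}
  ]
}}

```text
clock: 24.1
tcp_pos: [606.6, 114.0, 108.9]
tcp_rot: [0.148, 0.692, -0.147, 0.692]
force: [0.3, 1.4, -1.0]
grip_width: 36.5
```

```bash
python3 -c "
from h import *
tq(3)"
```

```text
24.1 Mz 0.123 tau6 -0.0428 q6 0.4860 qd6 0.0781 Fz -1.0 z 108.93
24.15 Mz 0.021 tau6 -0.0331 q6 0.4865 qd6 -0.0156 Fz -0.8 z 108.94
24.2 Mz -0.002 tau6 0.1316 q6 0.4858 qd6 -0.0091 Fz -0.9 z 108.98
```

Request:
{"method": "move_arm", "body": {
  "deltas": [
    {"fingers": -0.3, "slide": [0, 0, 0], "angular": [0.01, 0, 0]},
    {"fingers": -0.3, "slide": [0.1, 0, 0], "angular": [0.02, 0, 0]},
    {"fingers": -0.3, "slide": [0.1, 0, 0], "angular": [0.03, 0, 0]},
    {"fingers": -0.3, "slide": [0.1, 0, 0], "angular": [0.04, 0, 0]}
  ]
}}

```text
clock: 24.7
tcp_pos: [606.6, 114.0, 108.8]
tcp_rot: [0.162, 0.689, -0.161, 0.688]
force: [-0.6, 1.9, -1.6]
grip_width: 36.1
```

```bash
python3 -c "
from h import *
tq(2)"
```

```text
24.7 Mz 0.107 tau6 -0.0422 q6 0.5265 qd6 0.0795 Fz -1.6 z 108.82
24.75 Mz 0.033 tau6 -0.0328 q6 0.5269 qd6 -0.0169 Fz -1.6 z 108.79
```

Request:
{"method": "move_arm", "body": {
  "deltas": [
    {"fingers": -0.3, "slide": [0, 0, 0], "angular": [0.01, 0, 0]},
    {"fingers": -0.3, "slide": [0.1, 0, 0], "angular": [0.02, 0, 0]},
    {"fingers": -0.3, "slide": [0.1, 0, 0], "angular": [0.03, 0, 0]},
    {"fingers": -0.3, "slide": [0.2, 0, 0], "angular": [0.04, 0, 0]}
  ]
}}

```text
clock: 25.25
tcp_pos: [606.7, 114.0, 108.7]
tcp_rot: [0.176, 0.685, -0.175, 0.685]
force: [-0.6, 1.1, -1.3]
grip_width: 36.0
```

```bash
python3 -c "
from h import *
tq(2)"
```

```text
25.25 Mz 0.114 tau6 -0.0465 q6 0.5677 qd6 0.0791 Fz -1.3 z 108.68
25.3 Mz 0.024 tau6 -0.0352 q6 0.5681 qd6 -0.0164 Fz -1.0 z 108.67
```

Request:
{"method": "move_arm", "body": {
  "deltas": [
    {"fingers": -0.3, "slide": [0, 0, 0], "angular": [0.01, 0, 0]},
    {"fingers": -0.3, "slide": [0.1, 0, 0], "angular": [0.02, 0, 0]},
    {"fingers": -0.3, "slide": [0.1, 0, 0], "angular": [0.03, 0, 0]},
    {"fingers": -0.3, "slide": [0.1, 0, 0], "angular": [0.04, 0, 0]}
  ]
}}

```text
clock: 25.8
tcp_pos: [606.6, 114.0, 108.5]
tcp_rot: [0.19, 0.681, -0.189, 0.681]
force: [0.4, 2.0, -1.6]
grip_width: 36.7
```

```bash
python3 -c "
from h import *
tq(3)"
```

```text
25.8 Mz 0.075 tau6 -0.0436 q6 0.6087 qd6 0.0803 Fz -1.6 z 108.52
25.85 Mz 0.027 tau6 -0.0335 q6 0.6092 qd6 -0.0178 Fz -1.5 z 108.54
25.9 Mz 0.046 tau6 0.1323 q6 0.6085 qd6 -0.0110 Fz -0.9 z 108.55
```

Request:
{"method": "move_arm", "body": {
  "deltas": [
    {"fingers": -0.3, "slide": [0, 0, 0], "angular": [0.01, 0, 0]},
    {"fingers": -0.3, "slide": [0.1, 0, 0], "angular": [0.02, 0, 0]},
    {"fingers": -0.3, "slide": [0.1, 0, 0], "angular": [0.03, 0, 0]},
    {"fingers": -0.3, "slide": [0.1, 0, 0], "angular": [0.04, 0, 0]}
  ]
}}

```text
clock: 26.4
tcp_pos: [606.6, 114.0, 108.4]
tcp_rot: [0.204, 0.677, -0.202, 0.677]
force: [-0.7, 1.5, -2.4]
grip_width: 36.1
```

```bash
python3 -c "
from h import *
tq(2)"
```

```text
26.4 Mz 0.077 tau6 -0.0428 q6 0.6492 qd6 0.0802 Fz -2.4 z 108.42
26.45 Mz 0.019 tau6 -0.0335 q6 0.6496 qd6 -0.0152 Fz -1.3 z 108.42
```

Request:
{"method": "move_arm", "body": {
  "deltas": [
    {"fingers": -0.3, "slide": [0, 0, 0], "angular": [0.01, 0, 0]},
    {"fingers": -0.3, "slide": [0.1, 0, 0], "angular": [0.02, 0, 0]},
    {"fingers": -0.3, "slide": [0.1, 0, 0], "angular": [0.03, 0, 0]},
    {"fingers": -0.3, "slide": [0.1, 0, 0], "angular": [0.04, 0, 0]}
  ]
}}

```text
clock: 26.95
tcp_pos: [606.6, 114.0, 108.3]
tcp_rot: [0.218, 0.673, -0.216, 0.673]
force: [-0.2, 1.5, -2.6]
grip_width: 36.3
```

Run:
```python
from h import *
tq(3)
m,im,d=grab('scene'); a=im[205:275,225:315,::-1];cv2.imwrite('pics/s8.png',cv2.resize(a,None,fx=8,fy=8,interpolation=cv2.INTER_CUBIC))
m,im,d=grab('wrist','w8.png');P=cloud(m,d)
for e in manip.outline_of('wrist','crossarm')[:1]:
    q=P[e['pixels']&(d>0)]; q=q[(q[:,1]<85)&(q[:,1]>10)&(q[:,2]>80)]; print('armtop',np.percentile(q[:,2],[20,50,80]).round(1),len(q))
q=P[(abs(P[...,0]-540)<40)&(abs(P[...,1]-13.5)<5)&(d>0)];print('bartop',np.median(q[:,2]),len(q))
```

```text
26.95 Mz 0.109 tau6 -0.0267 q6 0.6903 qd6 0.0786 Fz -2.6 z 108.29
27.0 Mz 0.056 tau6 -0.0142 q6 0.6908 qd6 -0.0162 Fz -1.1 z 108.29
27.05 Mz -0.006 tau6 0.1531 q6 0.6900 qd6 -0.0108 Fz -1.3 z 108.28
armtop [ 95.9  99.3 100.4] 1465
bartop 51.777335255341555 1520
```

View pics/s8.png

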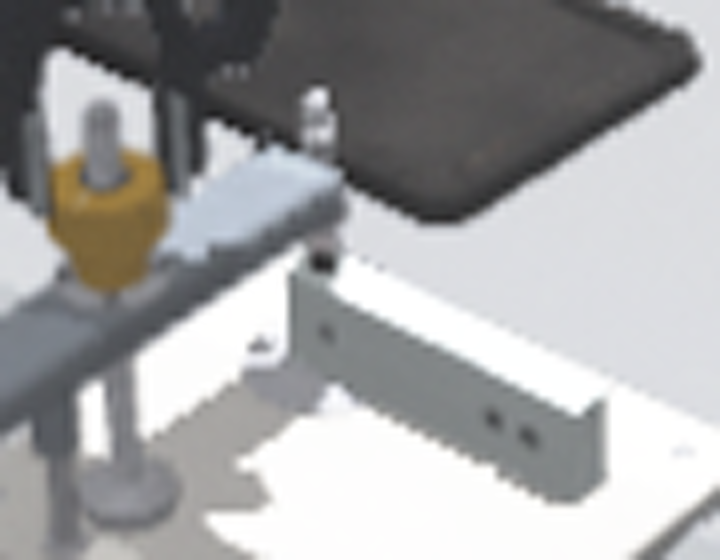

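View pics/w8.png

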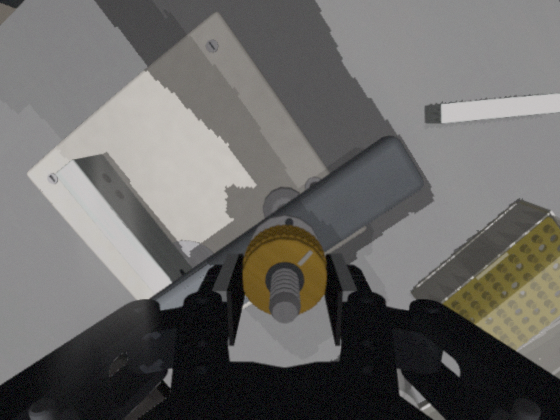

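Contact: `tau6` stepped up by about 0.018 N·m, roughly 5–6 N on the nozzle. I'll confirm with one more 0.02 rad.

Request:
{"method": "move_arm", "body": {
  "deltas": [
    {"fingers": -0.3, "slide": [0, 0, 0], "angular": [0.01, 0, 0]},
    {"fingers": -0.3, "slide": [0.1, 0, 0], "angular": [0.02, 0, 0]}
  ]
}}

```text
clock: 27.45
tcp_pos: [606.6, 114.0, 108.2]
tcp_rot: [0.224, 0.671, -0.223, 0.671]
force: [-0.4, 1.4, -0.6]
grip_width: 36.5
```

```bash
python3 -c "
from h import *
tq(6)"
```

```text
27.45 Mz 0.090 tau6 -0.0277 q6 0.7103 qd6 0.0799 Fz -0.6 z 108.24
27.5 Mz 0.069 tau6 -0.0094 q6 0.7108 qd6 -0.0186 Fz -0.7 z 108.25
27.55 Mz 0.070 tau6 0.1600 q6 0.7101 qd6 -0.0086 Fz -1.2 z 108.23
27.6 Mz 0.080 tau6 0.0927 q6 0.7097 qd6 -0.0052 Fz -1.4 z 108.22
27.65 Mz 0.053 tau6 0.0566 q6 0.7096 qd6 -0.0008 Fz -1.4 z 108.24
27.7 Mz 0.053 tau6 0.0430 q6 0.7096 qd6 0.0000 Fz -0.4 z 108.22
```

Nip confirmed: the settled `tau6` is up about 0.03 N·m, roughly 8–9 N, well under 25 N. Releasing and rising.

Request:
{"method": "move_arm", "body": {
  "deltas": [
    {"fingers": 0.2, "slide": [0, 0, 0], "angular": [0, 0, 0]},
    {"fingers": 0.6, "slide": [0, 0, 0], "angular": [0, 0, 0]},
    {"fingers": 1, "slide": [0, 0, 0], "angular": [0, 0, 0]},
    {"fingers": 1, "slide": [0, 0, 0], "angular": [0, 0, 0]},
    {"fingers": 1, "slide": [-40, 0, 0], "angular": [0, 0, 0]},
    {"fingers": 1, "slide": [-80, 0, 0], "angular": [0, 0, 0]},
    {"fingers": 1, "slide": [-110, 0, 0], "angular": [0, 0, 0]}
  ]
}}

```text
clock: 28.58
tcp_pos: [607.0, 113.8, 220.1]
tcp_rot: [0.224, 0.671, -0.223, 0.671]
force: [1.2, -0.3, -0.5]
grip_width: 85.5
```

Run:
```python
from h import *
p,r,s=pose();M=r.as_matrix();print(p.round(1),s['clock'],s['grip_width'],np.round(s['joint_positions'],3));print(M.round(3))
print('jaw yaw',np.arctan2(M[1,1],M[0,1]))
print(slide([480,13.5,200]))
```

```text
[607.  113.8 220.1] 28.575 85.52133929674712 [0.066 0.464 0.138 1.243 0.002 0.709]
[[ 0.002  0.6    0.8  ]
 [ 0.002  0.8   -0.6  ]
 [-1.     0.003  0.   ]]
jaw yaw 0.9274915551446106
[  19.7 -156.5  -41.4]
```

Request:
{"method": "move_arm", "body": {
  "deltas": [
    {"fingers": 1, "slide": [5, -50, -7], "angular": [-0.16, 0, 0]},
    {"fingers": 1, "slide": [10, -100, -14], "angular": [-0.32, 0, 0]},
    {"fingers": 1, "slide": [20, -140, -19], "angular": [-0.48, 0, 0]},
    {"fingers": 1, "slide": [20, -140, -19], "angular": [-0.643, 0, 0]},
    {"fingers": 0.2, "slide": [20, -140, -19], "angular": [-0.643, 0, 0]}
  ]
}}

```text
clock: 29.2
tcp_pos: [507.8, 12.9, 200.0]
tcp_rot: [0.001, 0.706, -0.0, 0.708]
force: [0.7, 0.1, -0.8]
grip_width: 69.7
```

Run:
```python
from h import *
p,r,s=pose();M=r.as_matrix();print(p.round(1),s['clock'],s['grip_width'],np.round(s['joint_positions'],3));print(M.round(3))
m,im,d=grab('wrist','w9.png');P=cloud(m,d)
print([(np.round(c2w(m,np.array(r['at'])),1).tolist(),round(r['conf'],2)) for r in manip.tip_of('wrist','setting_bar')[:3]])
for e in manip.outline_of('wrist','setting_bar')[:3]:
    q=P[e['pixels']&(d>0)];q=q[(abs(q[:,2]-51.7)<2.5)&(abs(q[:,1]-14)<20)]
    if len(q)>200:
        print('bar',cv2.minAreaRect(q[:,:2].astype(np.float32)),np.percentile(q,[1,50,99],axis=0).round(1))
```

```text
[507.8  12.9 200. ] 29.2 69.65462995452732 [-0.12   0.261 -0.214  1.093  0.002 -0.118]
[[ 0.002  0.002  1.   ]
 [ 0.002  1.    -0.002]
 [-1.     0.002  0.002]]
[([638.3, 286.6, 0.5], 0.92), ([549.3, 16.1, 12.6], 0.89), ([455.3, 258.1, 0.2], 0.77)]
bar ((551.9032592773438, 13.49057674407959), (17.979276657104492, 126.59574890136719), 88.28588104248047) [[489.6   4.   49.8]
 [543.2  13.2  51.4]
 [608.8  23.5  53.1]]
```

View pics/w9.png

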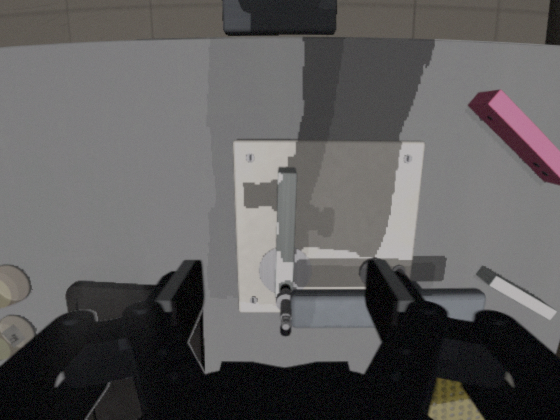

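Request:
{"method": "move_arm", "body": {
  "deltas": [
    {"fingers": 0.2, "slide": [50, 1.6, 0], "angular": [0.03, 0, 0]},
    {"fingers": 0.2, "slide": [100, 1.6, 0], "angular": [0.03, 0, 0]},
    {"fingers": 0.2, "slide": [145, 1.6, 0], "angular": [0.03, 0, 0]},
    {"fingers": 0.2, "slide": [170, 1.6, 0], "angular": [0.03, 0, 0]},
    {"fingers": 0.0, "slide": [180, 1.6, 0], "angular": [0.03, 0, 0]},
    {"fingers": -0.2, "slide": [180, 1.6, 0], "angular": [0.03, 0, 0]},
    {"fingers": -0.2, "slide": [180, 1.6, 0], "angular": [0.03, 0, 0]}
  ],
  "force": 40
}}

```text
clock: 30.22
tcp_pos: [509.6, 15.4, 20.9]
tcp_rot: [0.012, 0.706, -0.011, 0.708]
force: [-0.4, 0.4, -0.3]
grip_width: 34.1
```

Run:
```python
from h import *
st()
m,im,d=grab('wrist','w10.png')
```

```text
30.225 p [509.65  15.42  20.88] q6 -0.0814 F [-0.42  0.37 -0.31] Ftool [ 0.31  0.35 -0.44] M [-0.0537 -0.0194  0.0159] w 34.1
```

View pics/w10.png

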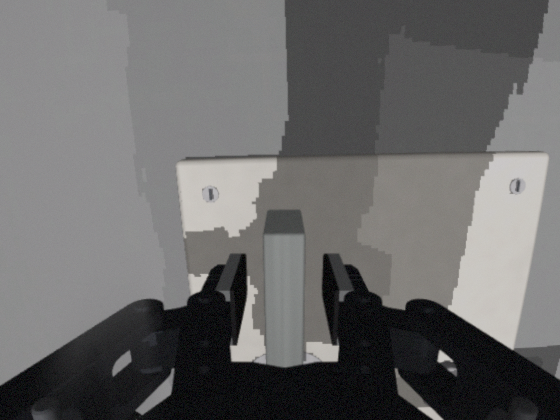

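Request:
{"method": "move_arm", "body": {
  "deltas": [
    {"fingers": -0.4, "slide": [0, 0, 0], "angular": [0, 0, 0]},
    {"fingers": -0.6, "slide": [0, 0, 0], "angular": [0, 0, 0]},
    {"fingers": -0.75, "slide": [0, 0, 0], "angular": [0, 0, 0]},
    {"fingers": -0.75, "slide": [0, 0, 0], "angular": [0, 0, 0]}
  ],
  "force": 40
}}

```text
clock: 30.78
tcp_pos: [510.4, 15.2, 21.9]
tcp_rot: [0.012, 0.705, -0.011, 0.709]
force: [-1.3, 0.5, 8.1]
grip_width: 16.7
```

```bash
python3 -c "
from h import *
st();p,r,s=pose();print(r.as_matrix().round(4))"
```

```text
30.775 p [510.39  15.25  21.86] q6 -0.0815 F [-1.34  0.49  8.11] Ftool [-8.12  0.46 -1.31] M [ 0.0029  0.2744 -0.0179] w 16.7
[[ 0.0056  0.0333  0.9994]
 [ 0.0015  0.9994 -0.0333]
 [-1.      0.0017  0.0056]]
```

Request:
{"method": "move_arm", "body": {
  "deltas": [
    {"fingers": -0.75, "slide": [0, 0, 0], "angular": [0, 0, 0]},
    {"fingers": -0.75, "slide": [0, 0, -3], "angular": [0, 0, 0]},
    {"fingers": -0.75, "slide": [0, 0, -9], "angular": [0, 0, 0]},
    {"fingers": -0.75, "slide": [-0.1, 0, -18], "angular": [0, 0, 0]},
    {"fingers": -0.75, "slide": [-0.2, 0, -28], "angular": [0, 0, 0]},
    {"fingers": -0.75, "slide": [-0.2, 0, -38], "angular": [0, 0, 0]},
    {"fingers": -0.75, "slide": [-0.3, 0, -48], "angular": [0, 0, 0]},
    {"fingers": -0.75, "slide": [-0.3, 0, -60], "angular": [0, 0, 0]},
    {"fingers": -0.75, "slide": [-0.3, 0, -65], "angular": [0, 0, 0]}
  ],
  "force": 50
}}

```text
clock: 31.9
tcp_pos: [444.7, 17.5, 21.9]
tcp_rot: [0.012, 0.705, -0.011, 0.709]
force: [1.6, 0.3, 0.1]
grip_width: 16.0
```

Run:
```python
from h import *
st()
m,im,d=grab('wrist','w11.png'); m,im,d=grab('scene'); a=im[190:320,200:360,::-1];cv2.imwrite('pics/s11.png',cv2.resize(a,None,fx=4.5,fy=4.5,interpolation=cv2.INTER_CUBIC))
```

```text
31.9 p [444.71  17.48  21.94] q6 -0.0937 F [1.6  0.32 0.13] Ftool [-0.12  0.38  1.59] M [ 0.0376 -0.3211  0.0145] w 16.0
```

View pics/s11.png

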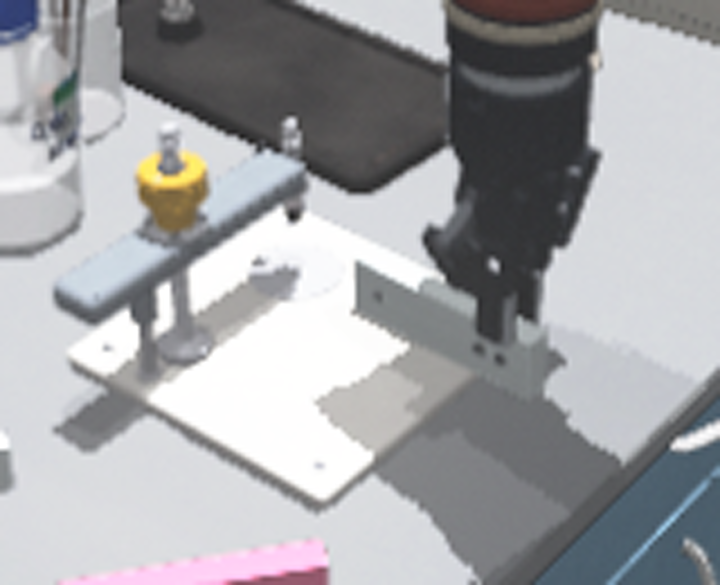

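View pics/w11.png

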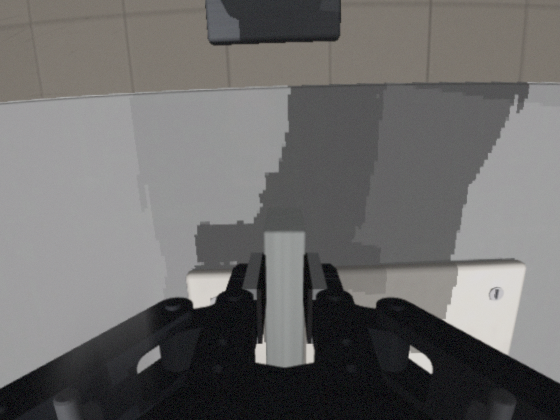

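The scene crop shows the bar fully clear of the nozzle, whose tip is at crop (293,212), and the jaws hold its near end. Lifting and carrying it to the right.

Request:
{"method": "move_arm", "body": {
  "deltas": [
    {"fingers": -0.75, "slide": [-15, 0, 0], "angular": [0, 0, 0]},
    {"fingers": -0.75, "slide": [-40, 0, -3], "angular": [0, 0, 0]},
    {"fingers": -0.75, "slide": [-45, -45, -10], "angular": [0, 0, 0]},
    {"fingers": -0.75, "slide": [-45, -95, -15], "angular": [0, 0, 0]},
    {"fingers": -0.75, "slide": [-45, -145, -18], "angular": [0, 0, 0]},
    {"fingers": -0.75, "slide": [-45, -190, -18], "angular": [0, 0, 0]},
    {"fingers": -0.75, "slide": [-40, -215, -18], "angular": [0, 0, 0]},
    {"fingers": -0.75, "slide": [-20, -217, -18], "angular": [0, 0, 0]},
    {"fingers": -0.75, "slide": [-3, -217, -18], "angular": [0, 0, 0]},
    {"fingers": -0.75, "slide": [0, -217, -18], "angular": [0, 0, 0]}
  ]
}}

```text
clock: 33.25
tcp_pos: [417.8, -198.0, 20.2]
tcp_rot: [0.013, 0.706, -0.011, 0.708]
force: [0.4, -0.3, -2.5]
grip_width: 15.9
```

Run:
```python
from h import *
st()
m,im,d=grab('scene'); a=im[180:310,250:410,::-1];cv2.imwrite('pics/s12.png',cv2.resize(a,None,fx=4.5,fy=4.5,interpolation=cv2.INTER_CUBIC))
st()
p,r,s=pose();print(r.as_matrix().round(4))
```

```text
33.25 p [ 417.76 -198.04   20.24] q6 -0.5702 F [ 0.39 -0.25 -2.49] Ftool [ 2.49 -0.25  0.4 ] M [ 0.0212  0.0687 -0.0362] w 15.9
 33.3 p [ 418.17 -198.2    20.6 ] q6 -0.5702 F [-1.12 -0.56 -1.91] Ftool [ 1.9  -0.6  -1.11] M [ 0.0789  0.1429 -0.0376] w 16.1
[[ 0.0025  0.0334  0.9994]
 [ 0.0029  0.9994 -0.0334]
 [-1.      0.0029  0.0024]]
```

View pics/s12.png

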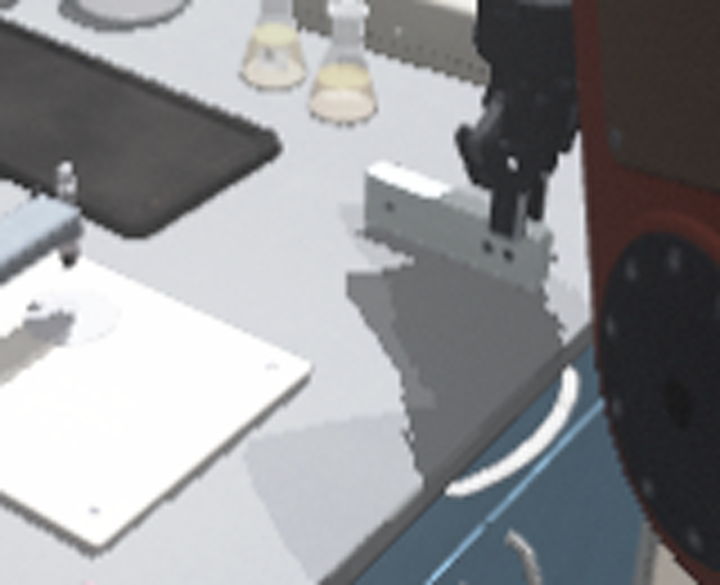

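Request:
{"method": "move_arm", "body": {
  "deltas": [
    {"fingers": -0.75, "slide": [3, 0, 8], "angular": [0, 0, 0]},
    {"fingers": -0.75, "slide": [6, 0, 8], "angular": [0, 0, 0]},
    {"fingers": -0.75, "slide": [8.5, 0, 8], "angular": [0, 0, 0]},
    {"fingers": -0.75, "slide": [9.5, 0, 8], "angular": [0, 0, 0]},
    {"fingers": -0.75, "slide": [10, 0, 8], "angular": [0, 0, 0]}
  ]
}}

```text
clock: 33.92
tcp_pos: [426.1, -198.4, 10.6]
tcp_rot: [0.013, 0.706, -0.011, 0.708]
force: [-0.9, 0.5, -1.5]
grip_width: 16.0
```

```bash
python3 -c "
from h import *
mz(4)"
```

```text
34.125 Mz [-0.013  0.     0.015 -0.002] mean 0.0002 F [-0.29  0.24 -1.16] q6 -0.5609 p [ 426.15 -198.45   10.69] w 15.8
```

Fz is still about −1.2 N (weight partly carried), so I'll go slightly lower.

Request:
{"method": "move_arm", "body": {
  "deltas": [
    {"fingers": -0.75, "slide": [0.5, 0, 0], "angular": [0, 0, 0]},
    {"fingers": -0.75, "slide": [0.9, 0, 0], "angular": [0, 0, 0]},
    {"fingers": -0.75, "slide": [0.9, 0, 0], "angular": [0, 0, 0]}
  ]
}}

```text
clock: 34.5
tcp_pos: [426.2, -198.5, 9.9]
tcp_rot: [0.013, 0.706, -0.011, 0.708]
force: [-2.2, 0.6, 3.5]
grip_width: 16.5
```

```bash
python3 -c "
from h import *
mz(4)"
```

```text
34.7 Mz [-0.022 -0.012  0.015 -0.002] mean -0.0053 F [-1.99  0.74  4.61] q6 -0.5609 p [ 426.2  -198.51    9.95] w 16.0
```

Request:
{"method": "move_arm", "body": {
  "deltas": [
    {"fingers": -0.5, "slide": [0, 0, 0], "angular": [0, 0, 0]},
    {"fingers": 0, "slide": [0, 0, 0], "angular": [0, 0, 0]},
    {"fingers": 0.4, "slide": [0, 0, 0], "angular": [0, 0, 0]},
    {"fingers": 0.4, "slide": [-5, 0, 0], "angular": [0, 0, 0]},
    {"fingers": 0.4, "slide": [-40, 0, 0], "angular": [0, 0, 0]},
    {"fingers": 0.4, "slide": [-90, 0, 0], "angular": [0, 0, 0]},
    {"fingers": 0.4, "slide": [-150, 0, 0], "angular": [0, 0, 0]},
    {"fingers": 0.4, "slide": [-180, 0, 0], "angular": [0, 0, 0]},
    {"fingers": 0.4, "slide": [-180, 0, 0], "angular": [0, 0, 0]}
  ]
}}

```text
clock: 35.83
tcp_pos: [427.1, -199.9, 192.5]
tcp_rot: [0.012, 0.705, -0.012, 0.709]
force: [0.7, 0.1, -0.3]
grip_width: 59.7
```

Run:
```python
from h import *
st()
for n in('scene','wrist'):
    m,im,d=grab(n,n+'13.png');P=cloud(m,d)
    print(n,[(np.round(c2w(m,np.array(r['at'])),1).tolist(),round(r['conf'],2)) for r in manip.tip_of(n,'setting_bar')[:4]],'tip',[(np.round(c2w(m,np.array(r['at'])),1).tolist(),round(r['conf'],2)) for r in manip.tip_of(n,'nozzle_tip')[:2]])
    q=P[(abs(P[...,0]-465)<80)&(abs(P[...,1]+198)<30)&(d>0)&(P[...,2]>30)&(P[...,2]<50)];print(len(q),cv2.minAreaRect(q[:,:2].astype(np.float32)),np.percentile(q[:,2],[5,50,95]))
    if n=='wrist':
        A=np.c_[q,]; A=q[abs(q[:,2]-np.median(q[:,2]))<3]; c=np.linalg.lstsq(np.c_[A[:,:2]-A[:,:2].mean(0),np.ones(len(A))],A[:,2],rcond=None)[0];print('top slopes',c.round(4))
    print([ (np.round(c2w(m,np.array(r['at'])),0).tolist(),round(r['conf'],2)) for t in('amber_flask_a','reagent_bottle') for r in manip.tip_of(n,t)[:3]])
```

```text
35.825 p [ 427.12 -199.91  192.51] q6 -0.5622 F [ 0.69  0.05 -0.31] Ftool [0.31 0.08 0.68] M [-0.0154 -0.0064 -0.0167] w 59.7
scene [([639.7, 291.5, 3.2], 0.97), ([467.0, -202.4, 2.3], 0.84)] tip [([606.3, 13.2, 51.2], 0.58), ([697.2, -336.3, 1.1], 0.27)]
273 ((466.431884765625, -198.7691192626953), (23.77862548828125, 130.0554656982422), 87.69992065429688) [31.12113185 39.2708626  42.33148198]
[([630.0, -323.0, -4.0], 0.8), ([696.0, -332.0, 0.0], 0.69), ([562.0, 61.0, 3.0], 0.27), ([801.0, 72.0, -0.0], 0.91)]
wrist [([468.2, -198.9, -0.6], 0.92)] tip []
2341 ((469.36572265625, -200.3967742919922), (18.022891998291016, 130.24935913085938), 88.3781967163086) [38.13235514 39.4546457  40.64871683]
top slopes [-1.40000e-03 -8.80000e-03  3.94352e+01]
[]
```

View pics/scene13.png

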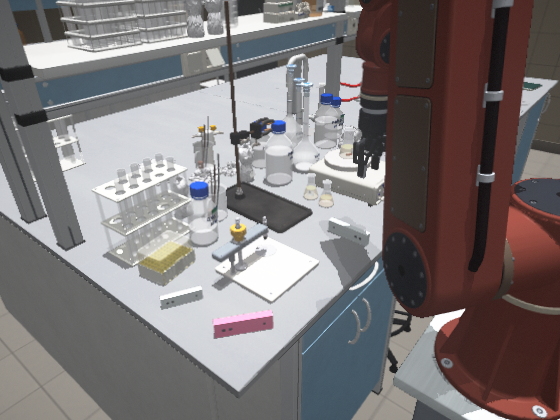

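View pics/wrist13.png

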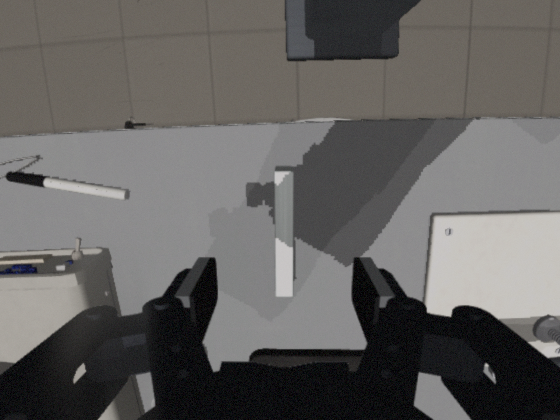

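The wrist view shows the bar at columns 275–294, rows 168–296. Its top is level at about 40 mm, it is clear of the plate and the jaws are well above it. The flasks and bottle haven't moved. Handing in.

```bash
python3 -c "
from station import manip
print(manip.read_state()['clock'],manip.sign_off())"
```

```text
the job is handed in; nothing more can be done
36.325 None
```

I set the nozzle on the bar, drew the bar out and stood it on edge on the worktop. I handed the job in at 36.3 s of the 67 s allowed; it gave no verdict.

- **Nozzle setting:** I turned the collar about 3.15 rad (about 10 mm of travel). Touch showed as a 0.02–0.03 N·m step in the joint-6 torque over a very repeatable baseline. That puts the nip at roughly 8–9 N, well under 25 N. The noisier wrist moment did not show the step by itself.
- **Bar removal:** I let go of the collar, gripped the bar's free end and slid it 65 mm flat along the plate. I lifted it only once a picture showed it clear of the nozzle.
- **Bar at the end:** It is centred at about (469, −199) mm, with its top measured at 39.4 mm (40 nominal). The top-face tilt is under 0.01 rad, the fingers are off, and the arm is about 180 mm above.
- **Glassware:** In the last pictures the two flasks and the reagent bottle read within about 4 mm of where they started.
- **Least certain check:** The camera read the nozzle tip at 51.2 mm, inside the 51.0–52.6 mm band but only good to about 4 mm. The setting height therefore rests on the felt contact. I did not re-measure it more finely after the bar came out.

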